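# Lay out a vacuum line between the chamber and the cold trap

### The arm

A 6-joint arm with a two-finger parallel gripper is mounted at the origin on the work surface. World frame = base frame: x ahead of the robot, y to its left, z up, the work surface at z = 0. Lengths are in m, angles in rad, forces in N, time in s.
With the tool pointing down it reaches from about 0.35 to 0.975 m from the base axis. Payload 4.9 kg.
Tool frame: the origin (TCP) lies on the centre line of the jaws, within the pads' length; the fingertips stand 14 mm ahead of it and the grasp point (between the pads) lies 5 mm behind it; y points along the fingers, z is the direction in which the jaws open and shut, and the axes are right-handed (so a half turn about y gives the same grasp; the last joint's range is limited). The gripper opens to 85 mm and grips with 20 to 120 N. Pads are 22 mm wide; open, the fingers measure 114 mm over their backs; the gripper's body (76 mm by 85 mm) begins 54 mm behind the grasp point. The pads swing forward as they close: fully open they stand 13 mm farther back than shut.
Start: joints at [-1.355, 0.053, 1.613, -0, 1.476, -0.119], TCP at [0.205, -0.59, 0.245] pointing down, gripper open.
Joint ranges: [-3.01, 3.01], [-1.01, 2.22], [0.06, 2.58], [-1.02, 4.17], [0.09, 2.62], [-3.14, 3.14]. Speed limits (rad/s): [2.57, 2.57, 3.14, 3.14, 3.14, 3.14].

### API

Orientations are given as a rotation vector (axis times angle).
In Python, from station import observe, viewer, manip gives the robot as it stands.
- The arm moves only by the tool jog_arm, never from a script. Its argument "plan" is a list of rows, each a list of 2 entries, a list of its own where there are three numbers: the shift along the tool's x, y, z in m, then the turn, a rotation vector about the tool's x, y, z in rad. In form: [[[tx, ty, tz], [rx, ry, rz]], ...]. A call has 1 to 20 rows; each row shifts and turns the commanded pose from where the row before left it, along the tool's axes as they then stand; what a row does not reach is not made up. A row lasts 1/12 s, in which the tool goes at most 41.7 mm and 7.16 degrees, less where a joint would pass 70% of its speed; a pose out of reach is approached as far as the arm can. A call with a gripper value outside its range is refused whole. "hand" is the closure, from 0 (fully open) to 1 (shut), set as the call begins (left out, the last holds). The fingers move at their own pace and stop on an object; the grip force is fixed at half the most. Time passes only in rows, so rows that do not move let the fingers close. It gives the time, the measured TCP pose, the force and the opening at its end, in the units of the state.
- observe(): the state, without advancing time (a new reading comes with each control period).
- viewer.read_camera(name): name is "side" or "top"; returns the picture (420x560x3 uint8, blue, green, red); there is no depth.
- viewer.get_calibration(name): a dict with "intrinsics" (3x3 intrinsics, pixels), "R" (3x3) and "t" (3): a world point X has camera coordinates R X + t. Camera axes: x right, y down, z forward; pixel columns grow to the right and rows downward; lengths in m; the calibration is good to about 2 mm. A picture is of the moment at which its call begins. get_calibration takes no time and is no camera call.
- manip.job_done(): hands the job in, once; it reports no verdict.
The state is a dict: "t": time; "joint_positions": joint angles; "joint_velocities": joint speeds; "tau": joint torques, N m; "tcp_pos": TCP position; "eef_rot": TCP orientation; "wrist_force": force on the tool from outside, world axes, zero at the start; "wrist_torque": the same for the moment, N m; "grip_width": finger opening in m.
Only numpy, scipy, OpenCV 4.12 (cv2) and the standard library are available. Lean on these libraries where they do the work, as an engineer would, in place of code of your own. Each camera call takes 0.05 s, during which the arm holds its last target.

### The job

Lay out the vacuum line for assembly on the three mounting plates between the cube chamber and the cold trap: the tee on the plate next to the chamber, the dust filter on the plate next to the cold trap and the lever valve on the plate between them, each standing upright in the middle of its plate with its two end flanges facing along the line. Then stand the gauge head upright and centred on the tee's upward flange, and let go of everything. The gauge is delicate: keep it upright all along.

Things in the scene. Friction and masses are not known exactly. Their poses are not given: they have to be found in the camera images.
- tee: Tee. Steel block 42 (own x) x 50 (own y) x 42 mm high, a round 40 mm flange at each end, 90 mm between flange faces along own y; either way round is fine. Origin: centre of underside, z up. A round neck on the block carries a third 40 mm flange facing up, top face 62 mm above the underside. Grip the block across own x, 28 mm up. 0.4 kg.
- valve: Lever valve. Steel block 42 (own x) x 50 (own y) x 42 mm high, a round 40 mm flange at each end, 90 mm between flange faces along own y; either way round is fine. Origin: centre of underside, z up. A flat lever with a black grip, 16 mm wide, lies over the block along own y (y -8 to +56 mm), top 63 mm up. Grip the block across own x, 28 mm up. 0.45 kg.
- filter: Dust filter. Steel block 42 (own x) x 50 (own y) x 42 mm high, a round 40 mm flange at each end, 90 mm between flange faces along own y; either way round is fine. Origin: centre of underside, z up. An upright aluminium canister, 52 mm across, stands on it from 42 to 94 mm up; small square head, 100 mm in all. Grip the canister 66 mm up. 0.45 kg.
- gauge: Vacuum gauge head, standing upright: round steel foot flange 40 mm across, 27 mm neck, from 22 to 90 mm up a grey plastic housing 36 mm across, small 17 mm round connector on top, 100 mm high in all. Grip the housing about 52 mm up. Origin: centre of the underside of the foot, z up. 0.2 kg.
- plate_left: Fixed mounting plate, aluminium with a black rubber pad, 70 (own x) x 60 (own y, along the line) x 14 mm high; origin: centre of its underside; its top is 34 mm above the bench. One of three alike, about 115 mm apart on a rail that lies roughly across the bench: the left one as the robot sees it (largest y).
- plate_mid: Fixed mounting plate, aluminium with a black rubber pad, 70 (own x) x 60 (own y, along the line) x 14 mm high; origin: centre of its underside; its top is 34 mm above the bench. One of three alike, about 115 mm apart on a rail that lies roughly across the bench: the middle one.
- plate_right: Fixed mounting plate, aluminium with a black rubber pad, 70 (own x) x 60 (own y, along the line) x 14 mm high; origin: centre of its underside; its top is 34 mm above the bench. One of three alike, about 115 mm apart on a rail that lies roughly across the bench: the right one as the robot sees it (smallest y).
- chamber: Vacuum chamber, fixed at one end of the rail, left or right: a 70 mm steel cube with bolted round flanges on its sides and a round window on top, up to 107 mm above the bench. Short ports along the line reach 65 mm from its centre. Origin: centre of its underside, 20 mm above the bench.
- trap: Cold trap, fixed at the other end of the rail: upright round steel canister 84 mm across with a 92 mm bolted lid and a 40 mm flanged neck on top, up to 175 mm above the bench. Short ports along the line reach 65 mm from its centre. Origin: centre of its underside, 20 mm above the bench.
Things that resemble listed ones, but are neither listed nor needed, are in the scene too. What is shaped like the valve but pink is not meant.

How it is judged:
At the end, for the whole second after the job is handed in: Tee on the plate next to the chamber, filter next to the trap, valve in the middle: each upright, within 12 mm of its plate's centre and 0.2 rad of the rail's direction (either way round); gauge upright on the tee's top flange, centred within 8 mm; all released and at rest (((y of chamber in the frame of plate_mid above 0 m and horizontal distance between tee and plate_left below 0.012 m and z of tee in the frame of plate_left between 0.01 and 0.018 m and angle between the y axis of tee and the y axis of plate_left, either way round below 0.2 rad and angle between each of tee, filter's own z axis and vertical below 0.1 rad and horizontal distance between filter and plate_right below 0.012 m and z of filter in the frame of plate_right between 0.01 and 0.018 m and angle between the y axis of filter and the y axis of plate_right, either way round below 0.2 rad) or (not (y of chamber in the frame of plate_mid above 0 m) and horizontal distance between tee and plate_right below 0.012 m and z of tee in the frame of plate_right between 0.01 and 0.018 m and angle between the y axis of tee and the y axis of plate_right, either way round below 0.2 rad and angle between each of tee, filter's own z axis and vertical below 0.1 rad and horizontal distance between filter and plate_left below 0.012 m and z of filter in the frame of plate_left between 0.01 and 0.018 m and angle between the y axis of filter and the y axis of plate_left, either way round below 0.2 rad)) and horizontal distance between valve and plate_mid below 0.012 m and z of valve in the frame of plate_mid between 0.01 and 0.018 m and angle between the y axis of valve and the y axis of plate_mid, either way round below 0.2 rad and angle between each of valve, gauge's own z axis and vertical below 0.1 rad and horizontal distance between gauge and tee below 0.008 m and z of gauge in the frame of tee between 0.058 and 0.067 m and linear speed of each of tee, valve, filter, gauge below 0.02 m/s); the robot touches nothing.
It fails at once if the gauge head is tipped by more than about 30 degrees (angle between gauge's own z axis and vertical above 0.55 rad).
It also fails if it takes over 112 s, if anything falls off the work surface, if the arm or the gripper's body presses on something with over 40 N, if the wrist force passes 120 N, or if a joint passes its speed limit or range.

## Working session

There is one attempt and no reset: what is moved stays moved. The work goes in short steps, Python scripts to look and compute and a tool call to move; the robot and the scene stay as the last step left them, time stands still between calls to the robot, and variables do not carry over. Pictures are saved under pics/ and viewed, and the job is handed in when it is done.

Besides the shell and the picture viewer there is one more tool, called after ">>>" as name(argument=value, ...), one argument or row to a line, values as JSON. jog_arm: Moves the arm, as the interface text tells. Its arguments: {"type":"object","properties":{"plan":{"type":"array","items":{"type":"array"}},"hand":{"type":"number"}},"required":["plan"]}

```bash
mkdir -p pics; ls
python3 - <<'E'
from station import observe, viewer, manip
import cv2
s=observe()
for k,v in s.items(): print(k,v)
for n in ("side","top"):
    im=viewer.read_camera(n); cv2.imwrite(f"pics/{n}0.png",im)
    c=viewer.get_calibration(n); print(n,c)
E
```

```text
pics
t 0.0
joint_positions [-1.35498298e+00  5.33841907e-02  1.61429526e+00 -1.61964792e-05
  1.47602253e+00 -1.18978153e-01]
joint_velocities [-1.01235016e-03 -8.17750924e-04  1.10184981e-03  9.41837523e-04
  8.77057692e-05  4.79216454e-04]
tau [-2.37166212e-03 -3.93680906e+01 -3.70175457e+01 -3.59102041e-04
  7.04679958e-03  7.29043109e-06]
tcp_pos [ 0.20523721 -0.58970458  0.24404531]
eef_rot [-0.34483288  2.04215406 -2.03779682]
wrist_force [ 0.81571147  0.02025025 -0.10752033]
wrist_torque [ 0.01287979  0.02300278 -0.04370256]
grip_width 0.08546066349318399
side {'intrinsics': array([[485.19151009,   0.        , 282.41117924],
       [  0.        , 485.19151009, 210.54494886],
       [  0.        ,   0.        ,   1.        ]]), 'R': array([[-0.70081123, -0.71324735,  0.0119094 ],
       [-0.49187975,  0.47107725, -0.73221618],
       [ 0.51664101, -0.51900331, -0.68096816]]), 't': array([0.37564307, 0.24636065, 1.27149112])}
top {'intrinsics': array([[481.94923161,   0.        , 272.11709681],
       [  0.        , 481.94923161, 217.29050462],
       [  0.        ,   0.        ,   1.        ]]), 'R': array([[ 0.00360857, -0.99997859, -0.00545782],
       [-0.99744719, -0.00321008, -0.0713358 ],
       [ 0.07131676,  0.00570131, -0.99743742]]), 't': array([0.03650968, 0.46605615, 1.27717437])}
```

View pics/top0.png

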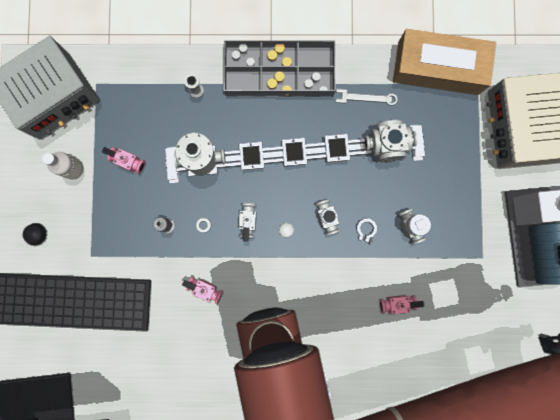

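View pics/side0.png

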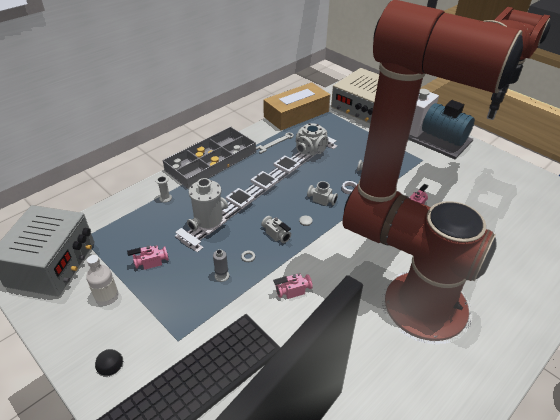

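Run:
```python
import cv2
im=cv2.imread("pics/top0.png")
cv2.imwrite("pics/top0a.png",cv2.resize(im[0:210,100:380],None,fx=2.8,fy=2.8,interpolation=cv2.INTER_CUBIC))
cv2.imwrite("pics/top0b.png",cv2.resize(im[200:420,80:360],None,fx=2.7,fy=2.7,interpolation=cv2.INTER_CUBIC))
im=cv2.imread("pics/side0.png")
cv2.imwrite("pics/side0a.png",cv2.resize(im[100:400,150:550],None,fx=2,fy=2,interpolation=cv2.INTER_CUBIC))
```

```text
(no output)
```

View pics/side0a.png

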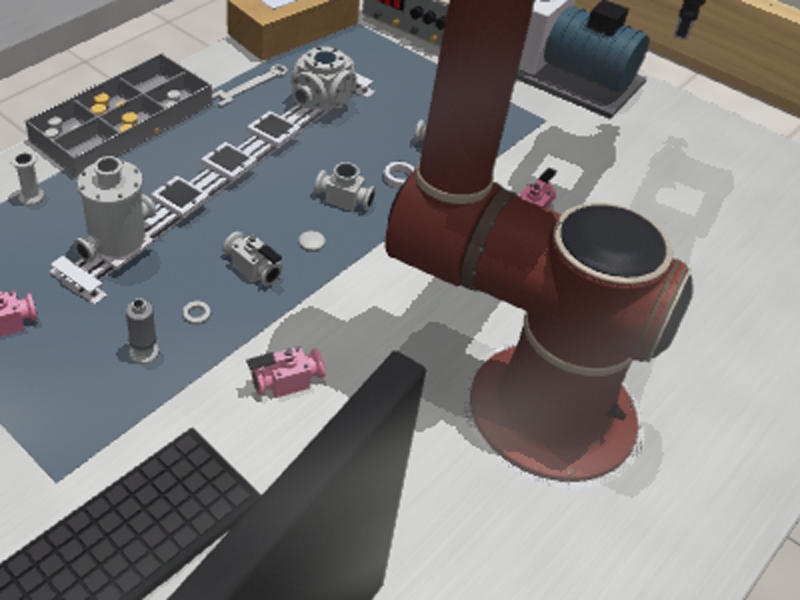

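Run:
```python
import cv2
im=cv2.imread("pics/top0.png")
cv2.imwrite("pics/top0c.png",cv2.resize(im[120:250,140:300],None,fx=4.6,fy=4.6,interpolation=cv2.INTER_CUBIC))
cv2.imwrite("pics/top0d.png",cv2.resize(im[120:250,280:440],None,fx=4.6,fy=4.6,interpolation=cv2.INTER_CUBIC))
```

```text
(no output)
```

View pics/top0c.png

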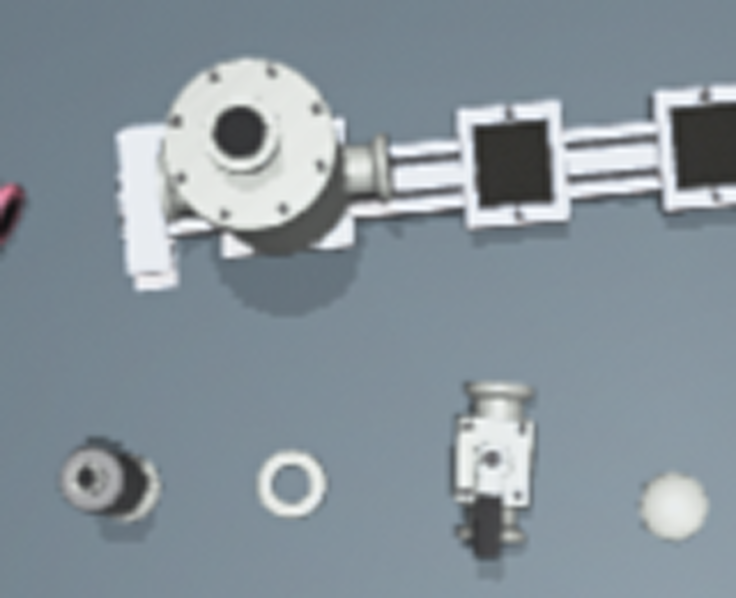

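View pics/top0d.png

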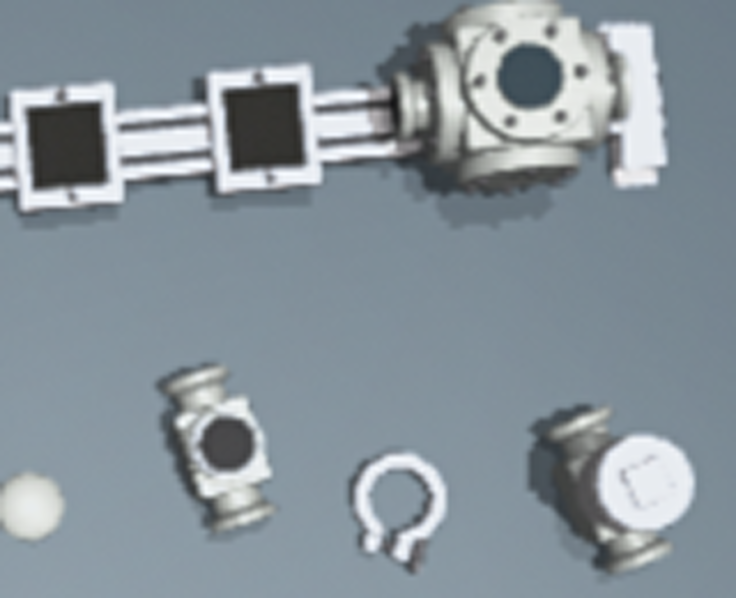

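```bash
cat > h.py <<'E'
import numpy as np, cv2, pickle
from scipy.optimize import minimize
from scipy.spatial.transform import Rotation as Ro
from station import observe, viewer, manip
def cal(n):
    c=viewer.get_calibration(n); return c["intrinsics"],c["R"],c["t"]
def proj(n,X):
    K,R,t=cal(n); p=(np.asarray(X,float).reshape(-1,3)@R.T+t)@K.T; return p[:,:2]/p[:,2:]
def back(n,uv,z):
    K,R,t=cal(n); d=R.T@np.linalg.inv(K)@np.array([uv[0],uv[1],1.]); c=-R.T@t
    return c+d*(z-c[2])/d[2]
A=np.linspace(0,2*np.pi,28,endpoint=False)
def cylz(r,z0,z1,x=0,y=0): return np.array([[x+r*np.cos(a),y+r*np.sin(a),z] for z in(z0,z1) for a in A])
def cyly(r,y0,y1,zc): return np.array([[r*np.cos(a),y,zc+r*np.sin(a)] for y in(y0,y1) for a in A])
def box(x0,x1,y0,y1,z0,z1): return np.array([[x,y,z] for x in(x0,x1) for y in(y0,y1) for z in(z0,z1)])
M=1e-3
body=[box(-21,21,-25,25,0,42),cyly(20,39,45,21),cyly(20,-45,-39,21),cyly(13,-45,45,21)]
models=dict(
 tee=body+[cylz(13,42,62),cylz(20,56,62)],
 valve=body+[box(-8,8,-8,56,55,63),cylz(8,42,60)],
 filter=body+[cylz(26,42,94),box(-8,8,-8,8,94,100)],
 gauge=[cylz(20,0,6),cylz(13.5,0,22),cylz(18,22,90),cylz(8.5,90,100)])
def sil(n,name,p,roi,z=0,ss=4):
    x,y,w=p; c,s=np.cos(w),np.sin(w); u0,v0,u1,v1=roi
    m=np.zeros(((v1-v0)*ss,(u1-u0)*ss),np.uint8)
    for P in models[name]:
        X=P*M; Y=np.c_[x+c*X[:,0]-s*X[:,1],y+s*X[:,0]+c*X[:,1],X[:,2]+z]
        q=(proj(n,Y)-[u0-.5,v0-.5])*ss
        h=cv2.convexHull(np.round(q*16).astype(np.int32)).reshape(-1,1,2)
        cv2.fillConvexPoly(m,h,255,shift=4)
    return cv2.resize(m,(u1-u0,v1-v0),interpolation=cv2.INTER_AREA)/255.
def fgmask(im,lo=18,hi=34):
    f=im.astype(float); sat=f[:,:,0]-f[:,:,2]   # mat is bluish
    return sat
E
python3 - <<'E'
from h import *
im=cv2.imread("pics/top0.png")
s=im[:,:,0].astype(int)-im[:,:,2]
g=np.clip(s*5+60,0,255).astype(np.uint8)
cv2.imwrite("pics/sat_top.png",cv2.resize(g[120:260,90:490],None,fx=2,fy=2,interpolation=cv2.INTER_NEAREST))
im2=cv2.imread("pics/side0.png"); s2=im2[:,:,0].astype(int)-im2[:,:,2]
g=np.clip(s2*5+60,0,255).astype(np.uint8)
cv2.imwrite("pics/sat_side.png",cv2.resize(g[130:330,100:450],None,fx=2,fy=2,interpolation=cv2.INTER_NEAREST))
print(im[200,130],im[180,300],im[222,247],im[235,165], im[152,294])
E
```

```text
[140 128 114] [157 146 132] [238 237 233] [127 117 103] [48 52 52]
```

View pics/sat_top.png

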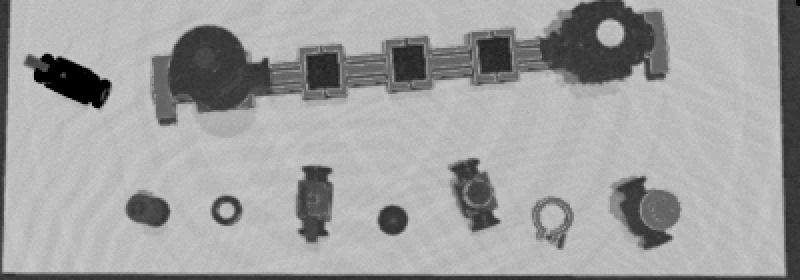

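View pics/sat_side.png

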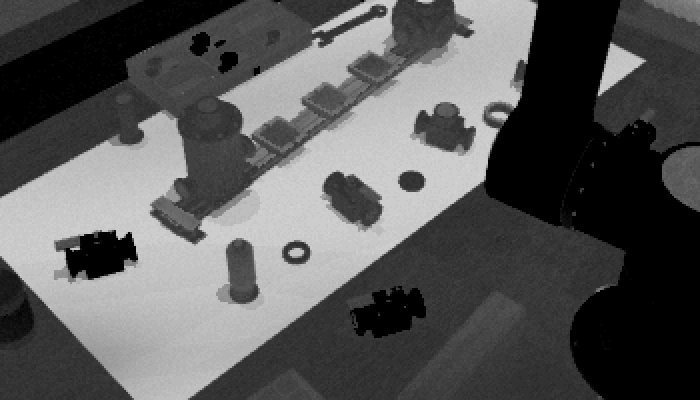

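```bash
cat >> h.py <<'E'
def soft(im,a=15,b=24):
    f=cv2.GaussianBlur(im,(0,0),0.5).astype(float); s=f[:,:,0]-f[:,:,2]; return np.clip((b-s)/(b-a),0,1)
def fit(name,ims,rois,p0,z=0,yaws=None):
    m={n:soft(ims[n])[r[1]:r[3],r[0]:r[2]] for n,r in rois.items()}
    f=lambda p,ns=rois: sum(np.abs(cv2.GaussianBlur(sil(n,name,p,rois[n],z),(0,0),0.8)-cv2.GaussianBlur(m[n],(0,0),0.6)).sum() for n in ns)
    best=None
    for w in (yaws if yaws is not None else [p0[2]]):
        q=np.array([p0[0],p0[1],w])
        S=np.array([q,q+[.008,0,0],q+[0,.008,0],q+[0,0,.2]])
        r=minimize(f,q,method="Nelder-Mead",options=dict(initial_simplex=S,xatol=1e-4,fatol=1e-2))
        if best is None or r.fun<best.fun: best=r
    return best.x,best.fun
def overlay(im,n,items,fn,roi,sc):
    u0,v0,u1,v1=roi; o=cv2.resize(im[v0:v1,u0:u1],None,fx=sc,fy=sc,interpolation=cv2.INTER_CUBIC)
    for name,p,z in items:
        m=(sil(n,name,p,roi,z,ss=4)>.5).astype(np.uint8); m=cv2.resize(m,None,fx=sc,fy=sc,interpolation=cv2.INTER_NEAREST)
        cs,_=cv2.findContours(m,cv2.RETR_LIST,cv2.CHAIN_APPROX_NONE); cv2.drawContours(o,cs,-1,(0,0,255),1)
    cv2.imwrite(fn,o)
E
cat > m1.py <<'E'
from h import *
ims={"top":cv2.imread("pics/top0.png"),"side":cv2.imread("pics/side0.png")}
seeds=dict(tee=((329,217),50),valve=((247,220),40),filter=((415,226),60),gauge=((166,226),50))
rt=dict(tee=(308,190,352,244),valve=(228,195,270,248),filter=(390,200,440,252),gauge=(145,205,185,245))
rs=dict(tee=(302,178,342,212),valve=(255,210,298,250),gauge=(205,245,235,287))
res={}
for k,(uv,z) in seeds.items():
    X=back("top",uv,z*M)
    ys=[0] if k=="gauge" else np.arange(0,2*np.pi if k=="valve" else np.pi,np.pi/6)
    for rois in ({"top":rt[k]},{"side":rs[k]} if k in rs else None,{"top":rt[k],"side":rs[k]} if k in rs else None):
        if rois is None: continue
        x,f=fit(k,ims,rois,[X[0],X[1],0],0,ys); print(k,list(rois),np.round(x,4),round(f,1))
    res[k]=x
pickle.dump(res,open("res.pkl","wb"))
it=[(k,v,0) for k,v in res.items()]
overlay(ims["top"],"top",it,"pics/ov_top.png",(140,180,440,260),2.6)
overlay(ims["side"],"side",it,"pics/ov_side.png",(190,150,390,300),4)
# plates
im=ims["top"]; g=im.max(2)
for n,(u,v) in dict(L=(251,155),Mid=(294,152),R=(337,148)).items():
    m=(g<110).astype(np.uint8); _,lab,st,ce=cv2.connectedComponentsWithStats(m[v-15:v+15,u-15:u+15])
    l=lab[15,15]; c=ce[l]+[u-15,v-15]; cs,_=cv2.findContours((lab==l).astype(np.uint8),0,1)
    print(n,c,st[l],cv2.minAreaRect(cs[0]),np.round(back("top",c,.034),4))
im=ims["side"]; g=im.max(2)
for n,X in dict(L=(.6,.0),).items(): pass
E
python3 m1.py
```

```text
Traceback (most recent call last):
  File "m1.py", line 12, in <module>
    x,f=fit(k,ims,rois,[X[0],X[1],0],0,ys); print(k,list(rois),np.round(x,4),round(f,1))
        ~~~^^^^^^^^^^^^^^^^^^^^^^^^^^^^^^^
  File "h.py", line 44, in fit
    r=minimize(f,q,method="Nelder-Mead",options=dict(initial_simplex=S,xatol=1e-4,fatol=1e-2))
  File "h.py", line 39, in <lambda>
    f=lambda p,ns=rois: sum(np.abs(cv2.GaussianBlur(sil(n,name,p,rois[n],z),(0,0),0.8)-cv2.GaussianBlur(m[n],(0,0),0.6)).sum() for n in ns)
                        ~~~^^^^^^^^^^^^^^^^^^^^^^^^^^^^^^^^^^^^^^^^^^^^^^^^^^^^^^^^^^^^^^^^^^^^^^^^^^^^^^^^^^^^^^^^^^^^^^^^^^^^^^^^^^^^^^^^
  File "h.py", line 39, in <genexpr>
    f=lambda p,ns=rois: sum(np.abs(cv2.GaussianBlur(sil(n,name,p,rois[n],z),(0,0),0.8)-cv2.GaussianBlur(m[n],(0,0),0.6)).sum() for n in ns)
                                                    ~~~^^^^^^^^^^^^^^^^^^^^
  File "h.py", line 28, in sil
    q=(proj(n,Y)-[u0-.5,v0-.5])*ss
       ~~~~^^^^^
  File "h.py", line 8, in proj
    K,R,t=cal(n); p=(np.asarray(X,float).reshape(-1,3)@R.T+t)@K.T; return p[:,:2]/p[:,2:]
          ~~~^^^
  File "h.py", line 6, in cal
    c=viewer.get_calibration(n); return c["intrinsics"],c["R"],c["t"]
ValueError: time passes only in moves, steps and waits
```

```bash
sed -i 's/^def cal(n):/import functools\n@functools.lru_cache(None)\ndef cal(n):/' h.py; time python3 m1.py
```

```text
tee ['top'] [ 0.4667 -0.1074  1.8815] 120.3
tee ['side'] [ 0.4679 -0.1085 -1.2935] 62.8
tee ['top', 'side'] [ 0.4675 -0.1084  1.8774] 185.0
valve ['top'] [0.4584 0.1052 1.5153] 85.5
valve ['side'] [0.4587 0.1066 1.5277] 41.3
valve ['top', 'side'] [0.4584 0.106  1.5182] 130.0
filter ['top'] [ 0.4429 -0.3311  2.0431] 168.0
gauge ['top'] [0.4439 0.3235 0.2193] 40.2
gauge ['side'] [ 0.4449  0.324  -0.204 ] 60.7
gauge ['top', 'side'] [0.4446 0.3241 0.076 ] 103.5
L [251.11971831 154.98591549] [  7   6  17  19 284] ((15.131149291992188, 14.942622184753418), (17.473398208618164, 16.024826049804688), 84.80557250976562) [0.6316 0.0948 0.034 ]
Mid [294.08362369 151.04878049] [  7   5  17  19 287] ((15.12195110321045, 14.09756088256836), (17.669044494628906, 16.123003005981445), 83.6598129272461) [ 0.6425 -0.0201  0.034 ]
R [336.97491039 147.15770609] [  7   5  17  19 279] ((14.963115692138672, 14.094261169433594), (17.20178985595703, 16.024826049804688), 84.80557250976562) [ 0.6533 -0.1348  0.034 ]
real	0m10.995s
user	0m10.582s
sys	0m0.304s
```

View pics/ov_top.png

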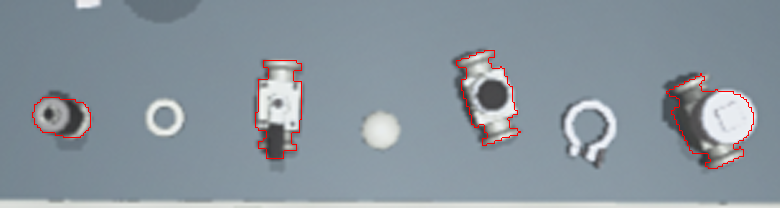

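View pics/ov_side.png

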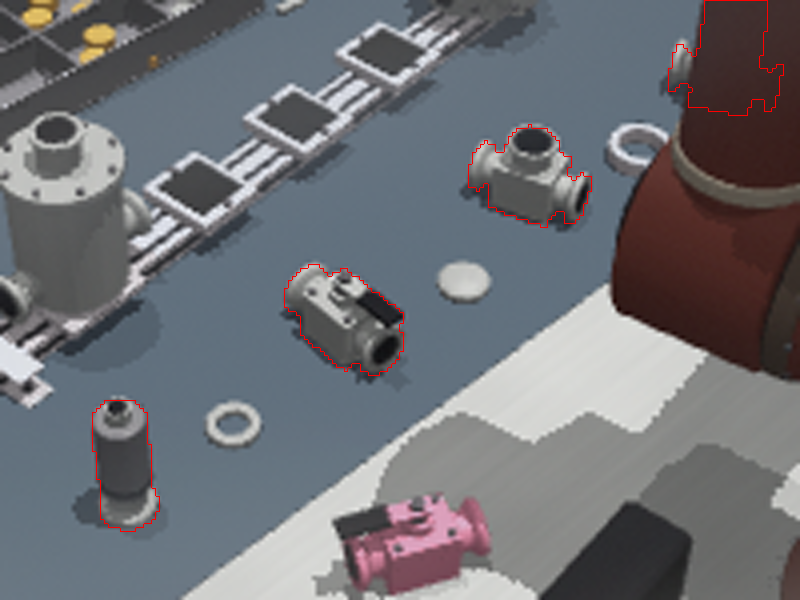

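```bash
cat >> h.py <<'E'
def go(target,phi=None,note=""):
    """print shift in tool axes & turn about tool y to reach target xyz with jaw angle phi (mod pi)"""
    s=observe(); R=Ro.from_rotvec(s["eef_rot"]).as_matrix(); p=s["tcp_pos"]
    z=R[:,2]; ph=np.arctan2(z[1],z[0])
    d=R.T@(np.array(target)-p); out=f"{note} shift {np.round(d*1000,1)} mm"
    if phi is not None:
        e=(phi-ph+np.pi/2)%np.pi-np.pi/2   # about world z
        out+=f" | turn about tool y {-e:.3f} (alt {-(e-np.sign(e)*np.pi):.3f}), rows>={abs(e)/.125:.1f}"
    print(out, "| dist",round(np.linalg.norm(d)*1000))
def st():
    s=observe(); R=Ro.from_rotvec(s["eef_rot"]).as_matrix()
    print("t",round(s["t"],2),"tcp",np.round(s["tcp_pos"],4),"jaw",round(np.arctan2(R[1,2],R[0,2]),3),"x",np.round(R[:,0],3),"y",np.round(R[:,1],3),"w",round(s["grip_width"],4),"F",np.round(s["wrist_force"],1),"q",np.round(s["joint_positions"],2))
E
python3 - <<'E'
from h import *
st()
print("trap",back("top",(192,149),.175),"chamber",back("top",(395,136.5),.107))
im=cv2.imread("pics/side0.png"); g=im.max(2)
for n,X in dict(L=(.6316,.0948),M=(.6425,-.0201),R=(.6533,-.1348)).items():
    u,v=np.round(proj("side",[*X,.034])[0]).astype(int)
    m=(g<110).astype(np.uint8); _,lab,stt,ce=cv2.connectedComponentsWithStats(m[v-13:v+13,u-15:u+15])
    l=lab[13,15]; c=ce[l]+[u-15,v-13]; print(n,c,stt[l],back("side",c,.034))
E
```

```text
t 0.1 tcp [ 0.2052 -0.5898  0.2442] jaw -1.236 x [-0.944 -0.329 -0.   ] y [-0.     0.002 -1.   ] w 0.0851 F [-0.4 -0.  -0.4] q [-1.36  0.05  1.61 -0.    1.48 -0.12]
trap [0.61707195 0.22861361 0.175     ] chamber [ 0.66488763 -0.27180584  0.107     ]
L [239.41176471 196.40522876] [  5   7  20  14 153] [0.6321773  0.09560637 0.034     ]
M [264.         178.79699248] [  6   7  19  13 133] [ 0.64288568 -0.01981101  0.034     ]
R [286.375      162.70833333] [  5   7  19  12 120] [ 0.65372085 -0.13405297  0.034     ]
```

Candidates (top view): gauge = grey stepped cylinder at (163,224), not the pale flanged pillar at (193,85). Valve = steel one at (247,220), not the pink ones at (125,160), (203,290), (403,304). Tee is at (329,217) and filter at (415,226), both unique. The chamber cube is on the right (395,137) and the trap on the left, so tee → plate_right, valve → plate_mid, filter → plate_left. The crops and two-view fits confirm these choices.

Run:
```python
from h import *
go((.4429,-.3311,.18),-1.099,"above filter")
```

```text
above filter shift [-309.4   64.6 -166.1] mm | turn about tool y -0.137 (alt 3.005), rows>=1.1 | dist 357
```

>>> jog_arm(
  plan=[
    [[-0.0155,0.003,-0.0083],[0,0,0]],
    [[-0.0221,0.0046,-0.0119],[0,0,0]],
    [[-0.0221,0.0046,-0.0119],[0,0,0]],
    [[-0.0221,0.0046,-0.0119],[0,0,0]],
    [[-0.0221,0.0046,-0.0119],[0,0,0]],
    [[-0.0221,0.0046,-0.0119],[0,0,0]],
    [[-0.0221,0.0046,-0.0119],[0,0,0]],
    [[-0.0221,0.0046,-0.0119],[0,0,0]],
    [[-0.0221,0.0046,-0.0119],[0,0,0]],
    [[-0.0221,0.0046,-0.0119],[0,0,0]],
    [[-0.0221,0.0046,-0.0119],[0,0,0]],
    [[-0.0221,0.0046,-0.0119],[0,0,0]],
    [[-0.0221,0.0046,-0.0119],[0,0,0]],
    [[-0.0221,0.0046,-0.0119],[0,0,0]],
    [[-0.0066,0.001,-0.0036],[0,-0.068,0]],
    [[0,0,0],[0,-0.069,0]],
    [[0,0,0],[0,0,0]],
  ],
  hand=0,
)

```text
t: 1.52
tcp_pos: [0.4432, -0.3294, 0.1807]
eef_rot: [-0.474, 1.958, -1.956]
wrist_force: [0.5, -0.4, -0.4]
grip_width: 0.0852
```

Run:
```python
from h import *
st(); go((.4429,-.3311,.061),-1.099,"filter grasp")
im=viewer.read_camera("side"); cv2.imwrite("pics/side1.png",im)
cv2.imwrite("pics/side1z.png",cv2.resize(im[80:300,220:500],None,fx=2.7,fy=2.7))
```

```text
t 1.52 tcp [ 0.4432 -0.3294  0.1807] jaw -1.096 x [-0.889 -0.457  0.   ] y [-0.001  0.001 -1.   ] w 0.0852 F [ 0.5 -0.4 -0.4] q [-0.77 -0.07  1.85  0.    1.37  0.32]
filter grasp shift [  1.  119.7   1.5] mm | turn about tool y 0.003 (alt -3.139), rows>=0.0 | dist 120
```

View pics/side1z.png

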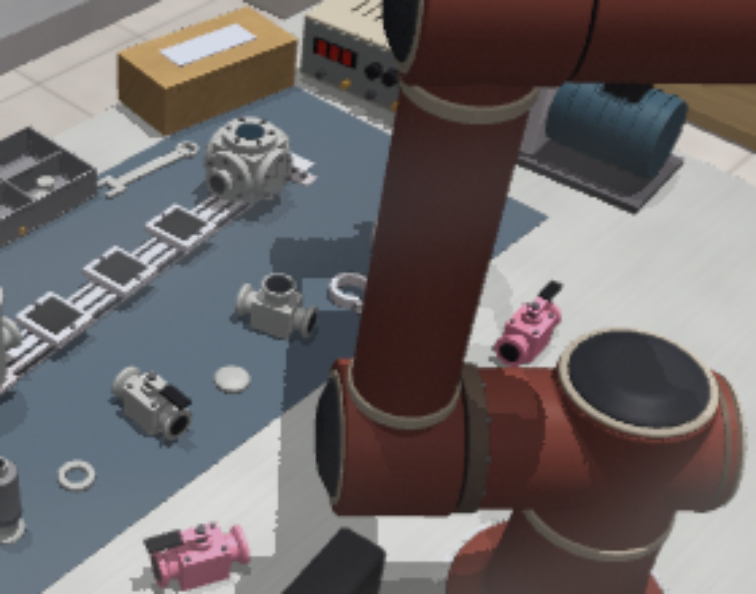

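The side view is blocked by the arm: the filter is hidden, while the tee and plates are still visible. I'm going on with the top-view fit, which leaves 16 mm clearance per side.

>>> jog_arm(
  plan=[
    [[0.001,0.01,0.0015],[0,0,0]],
    [[0,0.02,0],[0,0,0]],
    [[0,0.02,0],[0,0,0]],
    [[0,0.02,0],[0,0,0]],
    [[0,0.02,0],[0,0,0]],
    [[0,0.0197,0],[0,0,0]],
    [[0,0.01,0],[0,0,0]],
    [[0,0,0],[0,0,0]],
  ],
)

```text
t: 2.23
tcp_pos: [0.4405, -0.3316, 0.0582]
eef_rot: [-0.473, 1.966, -1.955]
wrist_force: [-1.2, -0.1, -0.9]
grip_width: 0.0853
```

>>> jog_arm(
  plan=[
    [[0,0,0],[0,0,0]],
    [[0,0,0],[0,0,0]],
    [[0,0,0],[0,0,0]],
    [[0,0,0],[0,0,0]],
    [[0,0,0],[0,0,0]],
    [[0,0,0],[0,0,0]],
  ],
  hand=1,
)

```text
t: 2.73
tcp_pos: [0.4438, -0.3343, 0.0639]
eef_rot: [-0.469, 1.954, -1.961]
wrist_force: [-0.4, -1.6, 6.6]
grip_width: 0.0503
```

Run:
```python
from h import *
st()
```

```text
t 2.73 tcp [ 0.4438 -0.3343  0.0639] jaw -1.099 x [-0.891 -0.454 -0.001] y [ 0.003 -0.003 -1.   ] w 0.0503 F [-0.4 -1.6  6.6] q [-0.78  0.07  1.92 -0.    1.15  0.32]
```

>>> jog_arm(
  plan=[
    [[0,-0.01,0],[0,0,0]],
    [[0,-0.02,0],[0,0,0]],
    [[0,-0.02,0],[0,0,0]],
    [[0,-0.02,0],[0,0,0]],
    [[0,-0.02,0],[0,0,0]],
    [[0,-0.01,0],[0,0,0]],
    [[0,0,0],[0,-0.06,0]],
    [[0,0,0],[0,-0.11,0]],
    [[0,0,0],[0,-0.11,0]],
    [[0,0,0],[0,-0.11,0]],
    [[0,0,0],[0,-0.11,0]],
    [[0,0,0],[0,-0.11,0]],
    [[0,0,0],[0,-0.11,0]],
    [[0,0,0],[0,-0.11,0]],
    [[0,0,0],[0,-0.11,0]],
    [[0,0,0],[0,-0.11,0]],
    [[0,0,0],[0,-0.093,0]],
    [[0,0,0],[0,-0.05,0]],
    [[0,0,0],[0,0,0]],
  ],
)

```text
t: 4.32
tcp_pos: [0.4417, -0.332, 0.1601]
eef_rot: [-1.252, 1.142, -1.136]
wrist_force: [0.3, 0.2, -5.5]
grip_width: 0.0503
```

Run:
```python
from h import *
st(); go((.632,.095,.165),.094,"above L")
im=viewer.read_camera("top"); cv2.imwrite("pics/top2.png",im)
```

```text
t 4.32 tcp [ 0.4417 -0.332   0.1601] jaw 0.095 x [ 0.095 -0.996 -0.003] y [-0.002  0.003 -1.   ] w 0.0503 F [ 0.3  0.2 -5.5] q [-0.78 -0.05  1.86  0.    1.33 -0.87]
above L shift [-407.1   -4.3  229.8] mm | turn about tool y 0.001 (alt -3.141), rows>=0.0 | dist 468
```

>>> jog_arm(
  plan=[
    [[-0.01,0,0.0057],[0,0,0]],
    [[-0.02,0,0.0113],[0,0,0]],
    [[-0.0231,0,0.013],[0,0,0]],
    [[-0.0231,0,0.013],[0,0,0]],
    [[-0.0231,0,0.013],[0,0,0]],
    [[-0.0231,0,0.013],[0,0,0]],
    [[-0.0231,0,0.013],[0,0,0]],
    [[-0.0231,0,0.013],[0,0,0]],
    [[-0.0231,0,0.013],[0,0,0]],
    [[-0.0231,0,0.013],[0,0,0]],
    [[-0.0231,0,0.013],[0,0,0]],
    [[-0.0231,0,0.013],[0,0,0]],
    [[-0.0231,0,0.013],[0,0,0]],
    [[-0.0231,0,0.013],[0,0,0]],
    [[-0.0231,0,0.013],[0,0,0]],
    [[-0.0231,0,0.013],[0,0,0]],
    [[-0.0231,0,0.013],[0,0,0]],
    [[-0.02,0,0.0113],[0,0,0]],
    [[-0.01,0,0.0057],[0,0,0]],
    [[0,0,0],[0,0,0]],
  ],
)

```text
t: 6.03
tcp_pos: [0.6325, 0.0959, 0.1613]
eef_rot: [-1.253, 1.139, -1.137]
wrist_force: [-1.6, -0.5, -5.8]
grip_width: 0.0506
```

>>> jog_arm(
  plan=[
    [[0,0,0],[0,0,0]],
    [[0,0,0],[0,0,0]],
  ],
)

```text
t: 6.2
tcp_pos: [0.6318, 0.0926, 0.1613]
eef_rot: [-1.253, 1.141, -1.14]
wrist_force: [-0.6, 0.2, -5.4]
grip_width: 0.0504
```

Run:
```python
from h import *
st(); go((.632,.095,.097),.094,"place L")
for n in("top","side"):
    im=viewer.read_camera(n); cv2.imwrite(f"pics/{n}3.png",im)
    u,v=proj(n,[.632,.095,.1])[0].astype(int)
    cv2.imwrite(f"pics/{n}3z.png",cv2.resize(im[v-65:v+65,u-90:u+90],None,fx=4,fy=4,interpolation=cv2.INTER_CUBIC))
```

```text
t 6.2 tcp [0.6318 0.0926 0.1613] jaw 0.093 x [ 0.093 -0.996  0.001] y [-0.001 -0.001 -1.   ] w 0.0504 F [-0.6  0.2 -5.4] q [ 0.03  0.15  1.65 -0.    1.34 -0.06]
place L shift [-2.4 64.3  0.5] mm | turn about tool y -0.001 (alt 3.141), rows>=0.0 | dist 64
```

View pics/side3z.png

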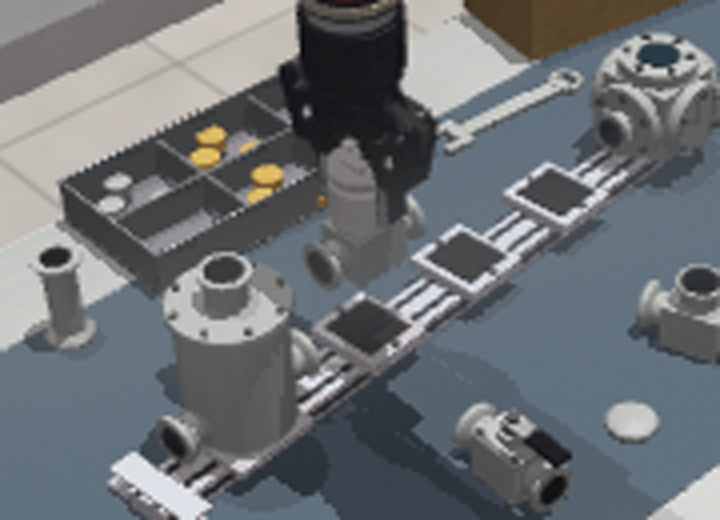

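View pics/top3z.png

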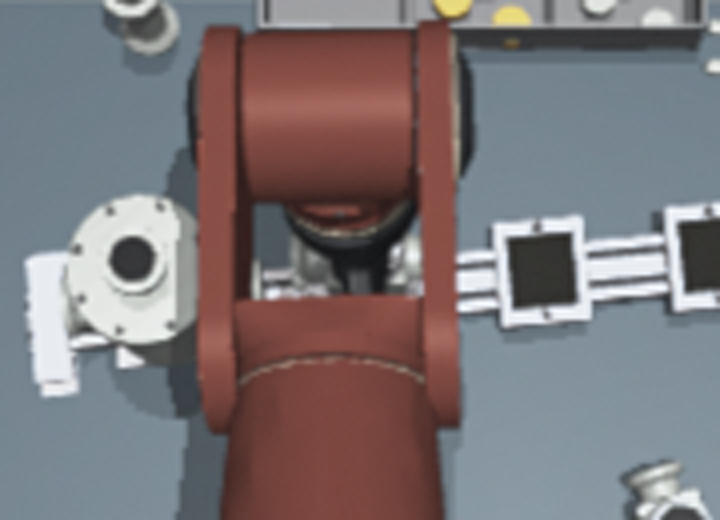

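Run:
```python
from h import *
im=cv2.imread("pics/side3.png"); u,v=proj("side",[.632,.095,.1])[0].astype(int)
overlay(im,"side",[("filter",(.6318,.0936,.094),.099)],"pics/ov3.png",(u-40,v-50,u+60,v+40),7)
```

```text
(no output)
```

View pics/ov3.png

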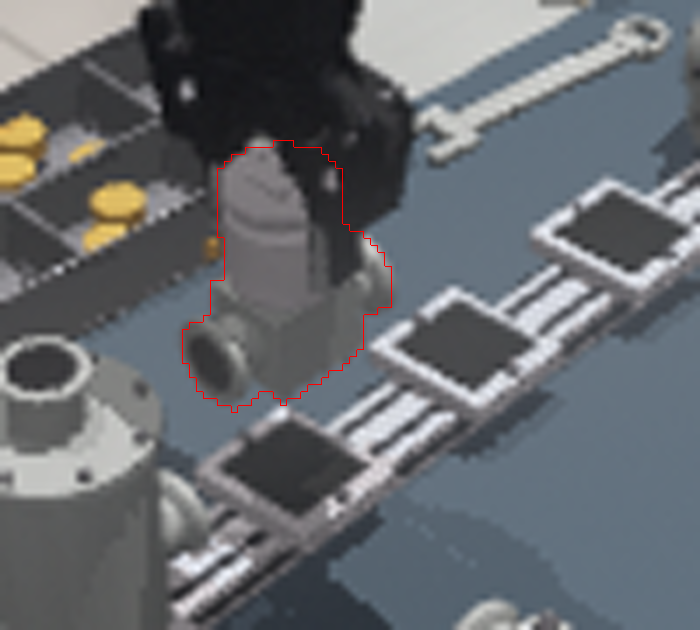

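>>> jog_arm(
  plan=[
    [[-0.001,0.01,0],[0,0,0]],
    [[0,0.015,0],[0,0,0]],
    [[0,0.015,0],[0,0,0]],
    [[0,0.012,0],[0,0,0]],
    [[0,0.008,0],[0,0,0]],
    [[0,0.004,0],[0,0,0]],
    [[0,0,0],[0,0,0]],
    [[0,0,0],[0,0,0]],
    [[0,0,0],[0,0,0]],
  ],
)

```text
t: 7.05
tcp_pos: [0.6323, 0.0941, 0.0977]
eef_rot: [-1.252, 1.14, -1.14]
wrist_force: [-1.7, -0.9, -2.1]
grip_width: 0.0504
```

Run:
```python
from h import *
st()
```

```text
t 7.05 tcp [0.6323 0.0941 0.0977] jaw 0.094 x [ 0.094 -0.996  0.   ] y [-0. -0. -1.] w 0.0504 F [-1.7 -0.9 -2.1] q [ 0.03  0.21  1.69 -0.    1.24 -0.06]
```

>>> jog_arm(
  plan=[
    [[0,0.001,0],[0,0,0]],
    [[0,0,0],[0,0,0]],
    [[0,0,0],[0,0,0]],
    [[0,0,0],[0,0,0]],
    [[0,0,0],[0,0,0]],
    [[0,0,0],[0,0,0]],
  ],
  hand=0,
)

```text
t: 7.55
tcp_pos: [0.6327, 0.0941, 0.0972]
eef_rot: [-1.252, 1.139, -1.14]
wrist_force: [-0.2, -0.5, 0.1]
grip_width: 0.0855
```

>>> jog_arm(
  plan=[
    [[0,-0.01,0],[0,0,0]],
    [[0,-0.02,0],[0,0,0]],
    [[0,-0.02,0],[0,0,0]],
    [[0,-0.02,0],[0,0,0]],
    [[0,-0.02,0],[0,0,0]],
    [[0,-0.01,0],[0,0,0]],
    [[0,0,0],[0,0,0]],
  ],
)

```text
t: 8.13
tcp_pos: [0.6343, 0.0942, 0.2012]
eef_rot: [-1.247, 1.135, -1.143]
wrist_force: [0.3, 1.1, 0.1]
grip_width: 0.085
```

Run:
```python
from h import *
st(); go((.4675,-.1084,.2),-1.264,"above tee")
```

```text
t 8.13 tcp [0.6343 0.0942 0.2012] jaw 0.094 x [ 0.094 -0.996  0.   ] y [ 0.007  0.    -1.   ] w 0.085 F [0.3 1.1 0.1] q [ 0.03  0.12  1.62  0.    1.4  -0.06]
above tee shift [ 186.1   -0.  -185.1] mm | turn about tool y 1.358 (alt -1.783), rows>=10.9 | dist 262
```

>>> jog_arm(
  plan=[
    [[0.01,0,-0.01],[0,0,0]],
    [[0.02,0,-0.02],[0,0,0]],
    [[0.02,0,-0.02],[0,0,0]],
    [[0.02,0,-0.02],[0,0,0]],
    [[0.02,0,-0.02],[0,0,0]],
    [[0.02,0,-0.02],[0,0,0]],
    [[0.02,0,-0.02],[0,0,0]],
    [[0.02,0,-0.02],[0,0,0]],
    [[0.02,0,-0.02],[0,0,0]],
    [[0.016,0,-0.014],[0,0,0]],
  ],
)

```text
t: 8.97
tcp_pos: [0.4646, -0.1092, 0.1953]
eef_rot: [-1.253, 1.142, -1.139]
wrist_force: [0.6, -0.1, -0.8]
grip_width: 0.0854
```

>>> jog_arm(
  plan=[
    [[0,0,0],[0,0.078,0]],
    [[0,0,0],[0,0.11,0]],
    [[0,0,0],[0,0.11,0]],
    [[0,0,0],[0,0.11,0]],
    [[0,0,0],[0,0.11,0]],
    [[0,0,0],[0,0.11,0]],
    [[0,0,0],[0,0.11,0]],
    [[0,0,0],[0,0.11,0]],
    [[0,0,0],[0,0.11,0]],
    [[0,0,0],[0,0.11,0]],
    [[0,0,0],[0,0.11,0]],
    [[0,0,0],[0,0.11,0]],
    [[0,0,0],[0,0.07,0]],
    [[0,0,0],[0,0,0]],
    [[0,0,0],[0,0,0]],
  ],
)

```text
t: 10.22
tcp_pos: [0.4661, -0.1081, 0.1957]
eef_rot: [-0.321, 2.057, -2.055]
wrist_force: [-0.5, 0.8, 0.2]
grip_width: 0.0854
```

Run:
```python
from h import *
st(); go((.4675,-.1084,.023),-1.264,"tee")
ims={}
for n in("top","side"):
    ims[n]=viewer.read_camera(n); cv2.imwrite(f"pics/{n}4.png",ims[n])
overlay(ims["side"],"side",[("filter",(.632,.095,.094),.034)],"pics/ov4.png",(200,140,300,220),7)
overlay(ims["top"],"top",[("filter",(.632,.095,.094),.034)],"pics/ov4t.png",(200,115,320,195),6)
```

```text
t 10.22 tcp [ 0.4661 -0.1081  0.1957] jaw -1.262 x [-0.953 -0.304  0.001] y [-0.002  0.001 -1.   ] w 0.0854 F [-0.5  0.8  0.2] q [-0.38 -0.27  2.    0.    1.42  0.88]
tee shift [ -1.4 172.7   0.9] mm | turn about tool y 0.002 (alt -3.140), rows>=0.0 | dist 173
```

View pics/ov4.png

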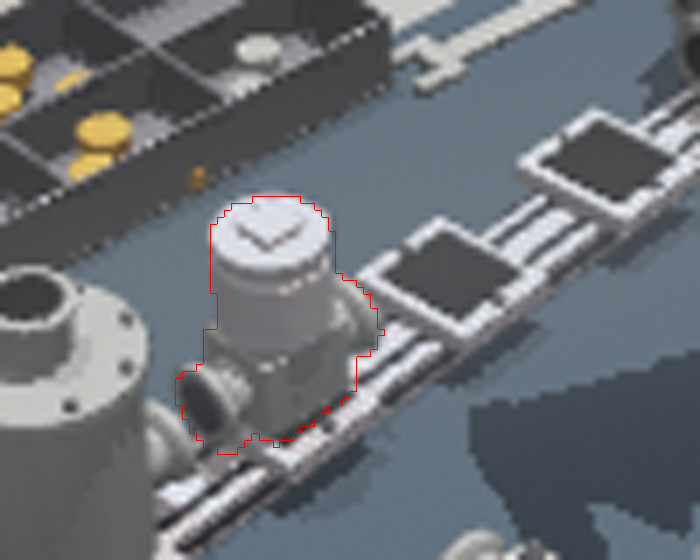

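View pics/ov4t.png

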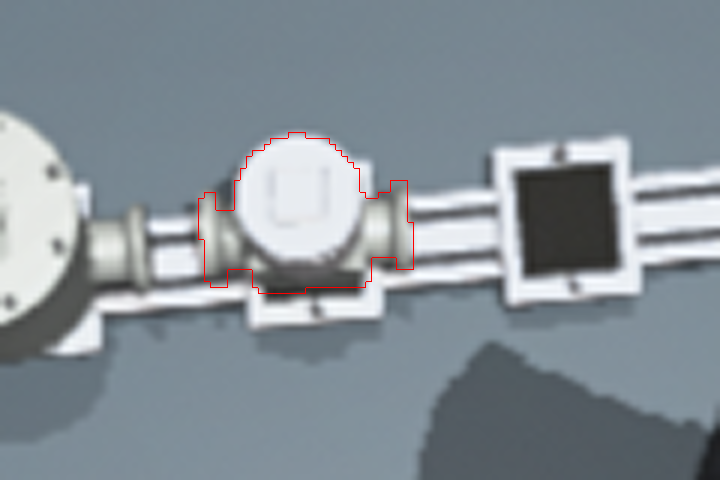

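The filter outline matches the plate-centred pose within a pixel in both views. Now the tee.

>>> jog_arm(
  plan=[
    [[-0.0014,0.01,0.0009],[0,0,0]],
    [[0,0.02,0],[0,0,0]],
    [[0,0.022,0],[0,0,0]],
    [[0,0.022,0],[0,0,0]],
    [[0,0.022,0],[0,0,0]],
    [[0,0.022,0],[0,0,0]],
    [[0,0.02,0],[0,0,0]],
    [[0,0.017,0],[0,0,0]],
    [[0,0.011,0],[0,0,0]],
    [[0,0.006,0],[0,0,0]],
    [[0,0,0],[0,0,0]],
    [[0,0,0],[0,0,0]],
  ],
)

```text
t: 11.32
tcp_pos: [0.4685, -0.1088, 0.0251]
eef_rot: [-0.318, 2.056, -2.056]
wrist_force: [0.4, 0.6, -0.2]
grip_width: 0.085
```

Run:
```python
from h import *
st(); go((.4675,-.1084,.023),-1.264,"tee")
```

```text
t 11.32 tcp [ 0.4685 -0.1088  0.0251] jaw -1.264 x [-0.953 -0.302 -0.   ] y [ 0. -0. -1.] w 0.085 F [ 0.4  0.6 -0.2] q [-0.38 -0.04  2.1  -0.    1.08  0.88]
tee shift [ 0.9  2.1 -0.7] mm | turn about tool y 0.000 (alt -3.141), rows>=0.0 | dist 2
```

>>> jog_arm(
  plan=[
    [[0,0.001,0],[0,0,0]],
    [[0,0,0],[0,0,0]],
    [[0,0,0],[0,0,0]],
    [[0,0,0],[0,0,0]],
    [[0,0,0],[0,0,0]],
    [[0,0,0],[0,0,0]],
    [[0,0,0],[0,0,0]],
    [[0,0,0],[0,0,0]],
  ],
  hand=1,
)

```text
t: 11.98
tcp_pos: [0.4692, -0.1092, 0.0249]
eef_rot: [-0.316, 2.054, -2.057]
wrist_force: [0.0, -0.5, 6.2]
grip_width: 0.041
```

Run:
```python
from h import *
st()
```

```text
t 11.98 tcp [ 0.4692 -0.1092  0.0249] jaw -1.264 x [-0.953 -0.302 -0.002] y [ 0.002 -0.001 -1.   ] w 0.041 F [ 0.  -0.5  6.2] q [-0.38 -0.04  2.1  -0.    1.07  0.88]
```

>>> jog_arm(
  plan=[
    [[0,-0.01,0],[0,0,0]],
    [[0,-0.02,0],[0,0,0]],
    [[0,-0.02,0],[0,0,0]],
    [[0,-0.02,0],[0,0,0]],
    [[0,-0.02,0],[0,0,0]],
    [[0,-0.01,0],[0,-0.05,0]],
    [[0,0,0],[0,-0.1,0]],
    [[0,0,0],[0,-0.11,0]],
    [[0,0,0],[0,-0.11,0]],
    [[0,0,0],[0,-0.11,0]],
    [[0,0,0],[0,-0.11,0]],
    [[0,0,0],[0,-0.11,0]],
    [[0,0,0],[0,-0.11,0]],
    [[0,0,0],[0,-0.11,0]],
    [[0,0,0],[0,-0.11,0]],
    [[0,0,0],[0,-0.11,0]],
    [[0,0,0],[0,-0.11,0]],
    [[0,0,0],[0,-0.11,0]],
    [[0,0,0],[0,-0.098,0]],
    [[0,0,0],[0,0,0]],
  ],
)

```text
t: 13.65
tcp_pos: [0.4668, -0.1081, 0.1224]
eef_rot: [-1.296, 1.067, -1.061]
wrist_force: [0.1, 1.1, -3.8]
grip_width: 0.041
```

>>> jog_arm(
  plan=[
    [[0,0,0],[0,0,0]],
    [[0,0,0],[0,0,0]],
  ],
)

```text
t: 13.82
tcp_pos: [0.4675, -0.1084, 0.1231]
eef_rot: [-1.294, 1.068, -1.065]
wrist_force: [-0.1, 0.3, -3.9]
grip_width: 0.0415
```

Run:
```python
from h import *
st(); go((.6535,-.1345,.124),.094,"above R")
```

```text
t 13.82 tcp [ 0.4675 -0.1084  0.1231] jaw 0.192 x [ 0.191 -0.982 -0.001] y [-0.002  0.001 -1.   ] w 0.0415 F [-0.1  0.3 -3.9] q [-0.38 -0.19  2.06  0.    1.28 -0.58]
above R shift [ 61.1  -1.2 177.6] mm | turn about tool y 0.098 (alt -3.044), rows>=0.8 | dist 188
```

>>> jog_arm(
  plan=[
    [[0.0031,0,0.0088],[0,0,0]],
    [[0.0062,0,0.0178],[0,0,0]],
    [[0.0062,0,0.0178],[0,0,0]],
    [[0.0062,0,0.0178],[0,0,0]],
    [[0.0062,0,0.0178],[0,0,0]],
    [[0.0062,0,0.0178],[0,0,0]],
    [[0.0062,0,0.0178],[0,0,0]],
    [[0.0062,0,0.0178],[0,0,0]],
    [[0.0062,0,0.0178],[0,0,0]],
    [[0.0062,0,0.0178],[0,0,0]],
    [[0.0025,0,0.0086],[0,0.05,0]],
    [[0,0,0],[0,0.048,0]],
    [[0,0,0],[0,0,0]],
    [[0,0,0],[0,0,0]],
    [[0,0,0],[0,0,0]],
  ],
)

```text
t: 15.07
tcp_pos: [0.6542, -0.1347, 0.1233]
eef_rot: [-1.254, 1.138, -1.137]
wrist_force: [-0.4, 0.6, -5.3]
grip_width: 0.0413
```

Run:
```python
from h import *
st(); go((.6535,-.1345,.058),.094,"R")
im=viewer.read_camera("side"); cv2.imwrite("pics/side5.png",im)
s=observe()["tcp_pos"]
u,v=proj("side",[.6535,-.1345,.08])[0].astype(int)
overlay(im,"side",[("tee",(s[0],s[1],.094),s[2]-.023)],"pics/ov5.png",(u-50,v-45,u+50,v+40),7)
```

```text
t 15.07 tcp [ 0.6542 -0.1347  0.1233] jaw 0.097 x [ 0.096 -0.995 -0.   ] y [-0.001  0.    -1.   ] w 0.0413 F [-0.4  0.6 -5.3] q [-0.31  0.25  1.6   0.    1.29 -0.41]
R shift [-0.2 65.3 -0.7] mm | turn about tool y 0.003 (alt -3.139), rows>=0.0 | dist 65
```

View pics/ov5.png

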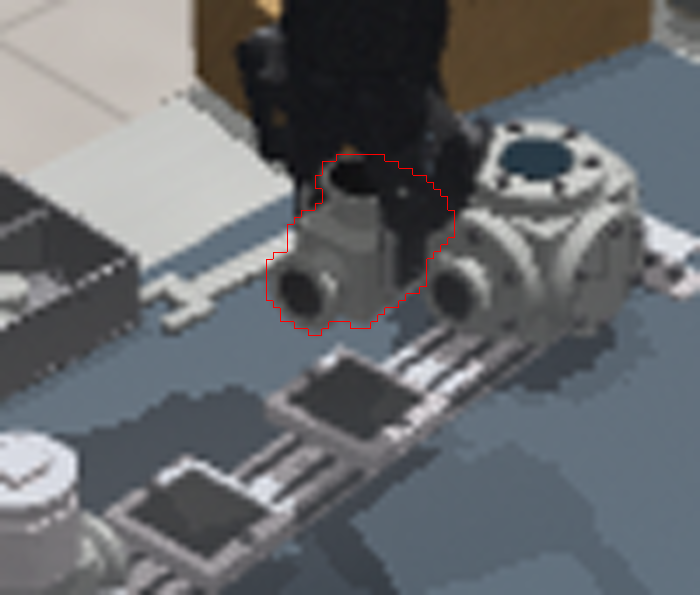

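>>> jog_arm(
  plan=[
    [[0,0.01,-0.0007],[0,0,0]],
    [[0,0.015,0],[0,0,0]],
    [[0,0.015,0],[0,0,0]],
    [[0,0.012,0],[0,0,0]],
    [[0,0.008,0],[0,0,0]],
    [[0,0.004,0],[0,0,0]],
    [[0,0,0],[0,0,0]],
    [[0,0,0],[0,0,0]],
    [[0,0,0],[0,0,0]],
  ],
)

```text
t: 15.87
tcp_pos: [0.6536, -0.1348, 0.0594]
eef_rot: [-1.253, 1.138, -1.138]
wrist_force: [-0.1, -0.0, -4.7]
grip_width: 0.0412
```

Run:
```python
from h import *
st()
```

```text
t 15.87 tcp [ 0.6536 -0.1348  0.0594] jaw 0.096 x [ 0.096 -0.995 -0.   ] y [-0.  0. -1.] w 0.0412 F [-0.1 -0.  -4.7] q [-0.31  0.32  1.64  0.    1.19 -0.41]
```

Still hanging; going down a little more.

>>> jog_arm(
  plan=[
    [[0,0.001,0],[0,0,0]],
    [[0,0.001,0],[0,0,0]],
    [[0,0.0005,0],[0,0,0]],
    [[0,0,0],[0,0,0]],
    [[0,0,0],[0,0,0]],
  ],
)

```text
t: 16.28
tcp_pos: [0.6539, -0.135, 0.0588]
eef_rot: [-1.253, 1.138, -1.138]
wrist_force: [-4.9, 1.7, 5.4]
grip_width: 0.0405
```

Run:
```python
from h import *
st()
```

```text
t 16.28 tcp [ 0.6539 -0.135   0.0588] jaw 0.096 x [ 0.096 -0.995  0.   ] y [ 0. -0. -1.] w 0.0405 F [-4.9  1.7  5.4] q [-0.31  0.32  1.64 -0.    1.18 -0.41]
```

Contact. Release and rise.

>>> jog_arm(
  plan=[
    [[0,0,0],[0,0,0]],
    [[0,0,0],[0,0,0]],
    [[0,0,0],[0,0,0]],
    [[0,0,0],[0,0,0]],
    [[0,0,0],[0,0,0]],
    [[0,0,0],[0,0,0]],
  ],
  hand=0,
)

```text
t: 16.78
tcp_pos: [0.6537, -0.1348, 0.0573]
eef_rot: [-1.253, 1.138, -1.138]
wrist_force: [0.4, 0.1, -0.9]
grip_width: 0.0852
```

>>> jog_arm(
  plan=[
    [[0,-0.01,0],[0,0,0]],
    [[0,-0.02,0],[0,0,0]],
    [[0,-0.02,0],[0,0,0]],
    [[0,-0.02,0],[0,0,0]],
    [[0,-0.02,0],[0,0,0]],
    [[0,-0.02,0],[0,0,0]],
    [[0,-0.01,0],[0,0,0]],
    [[0,0,0],[0,0,0]],
    [[0,0,0],[0,0,0]],
  ],
)

```text
t: 17.53
tcp_pos: [0.6539, -0.1349, 0.1779]
eef_rot: [-1.252, 1.137, -1.139]
wrist_force: [-0.2, 0.3, 0.0]
grip_width: 0.0856
```

Run:
```python
from h import *
st(); go((.4584,.1060,.18),1.518,"above valve")
```

```text
t 17.53 tcp [ 0.6539 -0.1349  0.1779] jaw 0.096 x [ 0.096 -0.995  0.   ] y [ 0.001 -0.    -1.   ] w 0.0856 F [-0.2  0.3  0. ] q [-0.31  0.2   1.57  0.    1.37 -0.41]
above valve shift [-258.5   -2.4 -171.5] mm | turn about tool y -1.422 (alt 1.720), rows>=11.4 | dist 310
```

>>> jog_arm(
  plan=[
    [[-0.0085,0,-0.0055],[0,0,0]],
    [[-0.02,0,-0.0133],[0,0,0]],
    [[-0.02,0,-0.0133],[0,0,0]],
    [[-0.02,0,-0.0133],[0,0,0]],
    [[-0.02,0,-0.0133],[0,0,0]],
    [[-0.02,0,-0.0133],[0,0,0]],
    [[-0.02,0,-0.0133],[0,0,0]],
    [[-0.02,0,-0.0133],[0,0,0]],
    [[-0.02,0,-0.0133],[0,0,0]],
    [[-0.02,0,-0.0133],[0,0,0]],
    [[-0.02,0,-0.0133],[0,0,0]],
    [[-0.02,0,-0.0133],[0,0,0]],
    [[-0.02,0,-0.0133],[0,0,0]],
    [[-0.01,0,-0.0064],[0,0,0]],
  ],
)

```text
t: 18.7
tcp_pos: [0.4551, 0.1077, 0.175]
eef_rot: [-1.256, 1.14, -1.135]
wrist_force: [-0.3, -0.7, 0.2]
grip_width: 0.0857
```

>>> jog_arm(
  plan=[
    [[0,0,0],[0,-0.062,0]],
    [[0,0,0],[0,-0.11,0]],
    [[0,0,0],[0,-0.11,0]],
    [[0,0,0],[0,-0.11,0]],
    [[0,0,0],[0,-0.11,0]],
    [[0,0,0],[0,-0.11,0]],
    [[0,0,0],[0,-0.11,0]],
    [[0,0,0],[0,-0.11,0]],
    [[0,0,0],[0,-0.11,0]],
    [[0,0,0],[0,-0.11,0]],
    [[0,0,0],[0,-0.11,0]],
    [[0,0,0],[0,-0.11,0]],
    [[0,0,0],[0,-0.11,0]],
    [[0,0,0],[0,-0.04,0]],
    [[0,0,0],[0,0,0]],
    [[0,0,0],[0,0,0]],
    [[0,0,0],[0,0,0]],
  ],
)

```text
t: 20.12
tcp_pos: [0.4578, 0.106, 0.1766]
eef_rot: [-1.571, 0.043, -0.041]
wrist_force: [-0.3, 0.6, -0.2]
grip_width: 0.0853
```

Run:
```python
from h import *
st(); go((.4584,.1060,.023),1.518,"valve")
ims={}
for n in("top","side"):
    ims[n]=viewer.read_camera(n); cv2.imwrite(f"pics/{n}6.png",ims[n])
overlay(ims["side"],"side",[("tee",(.6536,-.1348,.094),.034)],"pics/ov6.png",(240,110,340,190),7)
overlay(ims["top"],"top",[("tee",(.6536,-.1348,.094),.034)],"pics/ov6t.png",(280,105,400,185),6)
```

```text
t 20.12 tcp [0.4578 0.106  0.1766] jaw 1.517 x [ 0.999 -0.054 -0.001] y [-0.001 -0.    -1.   ] w 0.0853 F [-0.3  0.6 -0.2] q [ 0.07 -0.28  2.03 -0.    1.39 -1.45]
valve shift [8.000e-01 1.536e+02 1.000e-01] mm | turn about tool y -0.001 (alt 3.141), rows>=0.0 | dist 154
```

View pics/ov6.png

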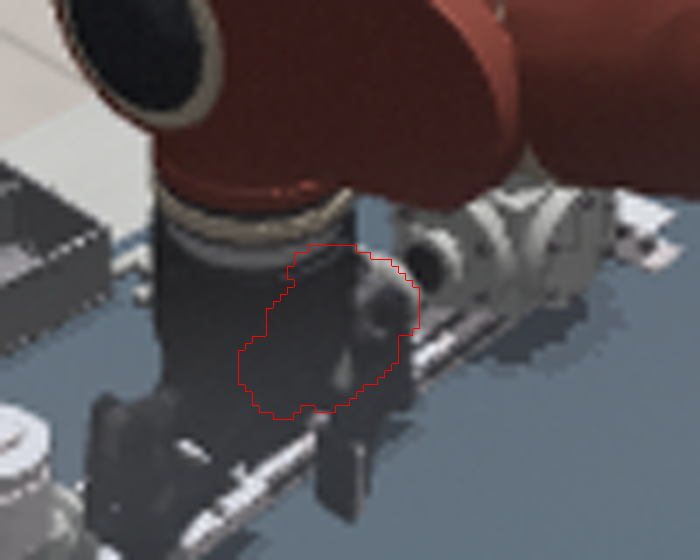

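View pics/ov6t.png

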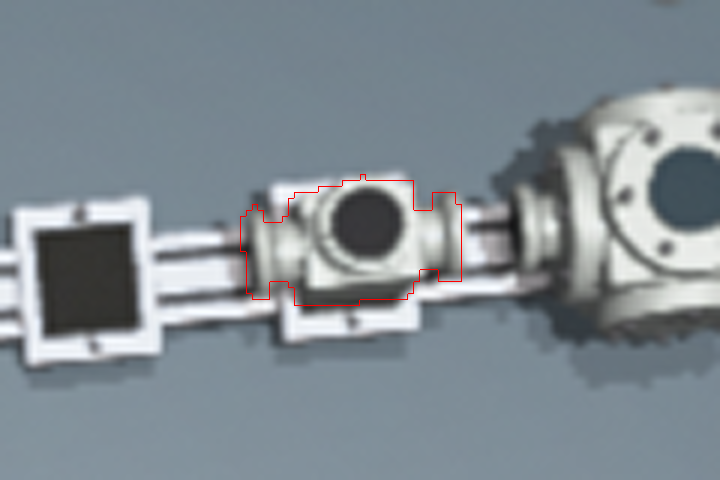

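Top view shows the tee centred on the right plate (the side view is blocked by the arm). Now the valve.

>>> jog_arm(
  plan=[
    [[0.0005,0.01,0],[0,0,0]],
    [[0,0.02,0],[0,0,0]],
    [[0,0.022,0],[0,0,0]],
    [[0,0.022,0],[0,0,0]],
    [[0,0.022,0],[0,0,0]],
    [[0,0.02,0],[0,0,0]],
    [[0,0.018,0],[0,0,0]],
    [[0,0.012,0],[0,0,0]],
    [[0,0.007,0],[0,0,0]],
    [[0,0,0],[0,0,0]],
    [[0,0,0],[0,0,0]],
    [[0,0,0],[0,0,0]],
  ],
)

```text
t: 21.22
tcp_pos: [0.4595, 0.1061, 0.0252]
eef_rot: [-1.57, 0.04, -0.043]
wrist_force: [0.3, -0.1, 0.6]
grip_width: 0.0856
```

>>> jog_arm(
  plan=[
    [[0,0,0],[0,0,0]],
    [[0,0,0],[0,0,0]],
    [[0,0,0],[0,0,0]],
    [[0,0,0],[0,0,0]],
    [[0,0,0],[0,0,0]],
    [[0,0,0],[0,0,0]],
    [[0,0,0],[0,0,0]],
    [[0,0,0],[0,0,0]],
  ],
  hand=1,
)

```text
t: 21.88
tcp_pos: [0.4595, 0.106, 0.0252]
eef_rot: [-1.57, 0.04, -0.043]
wrist_force: [-1.4, -0.3, 6.8]
grip_width: 0.0416
```

Run:
```python
from h import *
st()
```

```text
t 21.88 tcp [0.4595 0.106  0.0252] jaw 1.518 x [ 0.999 -0.053  0.002] y [ 0.002 -0.    -1.   ] w 0.0416 F [-1.4 -0.3  6.8] q [ 0.07 -0.06  2.13 -0.    1.08 -1.45]
```

>>> jog_arm(
  plan=[
    [[0,-0.01,0],[0,0,0]],
    [[0,-0.02,0],[0,0,0]],
    [[0,-0.02,0],[0,0,0]],
    [[0,-0.02,0],[0,0,0]],
    [[0,-0.02,0],[0,0,0]],
    [[0,-0.01,0],[0,0.05,0]],
    [[0,0,0],[0,0.11,0]],
    [[0,0,0],[0,0.11,0]],
    [[0,0,0],[0,0.11,0]],
    [[0,0,0],[0,0.11,0]],
    [[0,0,0],[0,0.11,0]],
    [[0,0,0],[0,0.11,0]],
    [[0,0,0],[0,0.11,0]],
    [[0,0,0],[0,0.11,0]],
    [[0,0,0],[0,0.11,0]],
    [[0,0,0],[0,0.11,0]],
    [[0,0,0],[0,0.11,0]],
    [[0,0,0],[0,0.11,0]],
    [[0,0,0],[0,0.054,0]],
    [[0,0,0],[0,0,0]],
  ],
)

```text
t: 23.55
tcp_pos: [0.4572, 0.1061, 0.123]
eef_rot: [-1.254, 1.143, -1.139]
wrist_force: [-0.2, -0.8, -4.8]
grip_width: 0.0411
```

>>> jog_arm(
  plan=[
    [[0,0,0],[0,0,0]],
    [[0,0,0],[0,0,0]],
  ],
)

```text
t: 23.72
tcp_pos: [0.458, 0.106, 0.1237]
eef_rot: [-1.254, 1.14, -1.138]
wrist_force: [-0.0, 0.2, -3.7]
grip_width: 0.0412
```

Run:
```python
from h import *
st(); go((.6427,-.020,.124),.094,"above M")
```

```text
t 23.72 tcp [0.458  0.106  0.1237] jaw 0.095 x [ 0.095 -0.995 -0.   ] y [-0.001 -0.    -1.   ] w 0.0412 F [-0.   0.2 -3.7] q [ 0.07 -0.22  2.08  0.    1.28 -0.03]
above M shift [143.   -0.6 171.9] mm | turn about tool y 0.001 (alt -3.140), rows>=0.0 | dist 224
```

>>> jog_arm(
  plan=[
    [[0.01,0,0.004],[0,0,0]],
    [[0.02,0,0.01],[0,0,0]],
    [[0.02,0,0.01],[0,0,0]],
    [[0.02,0,0.01],[0,0,0]],
    [[0.02,0,0.014],[0,0,0]],
    [[0.02,0,0.018],[0,0,0]],
    [[0.015,0,0.02],[0,0,0]],
    [[0.01,0,0.02],[0,0,0]],
    [[0.005,0,0.02],[0,0,0]],
    [[0.003,0,0.02],[0,0,0]],
    [[0,0,0.016],[0,0,0]],
    [[0,0,0.01],[0,0,0]],
    [[0,0,0],[0,0,0]],
    [[0,0,0],[0,0,0]],
    [[0,0,0],[0,0,0]],
    [[0,0,0],[0,0,0]],
  ],
)

```text
t: 25.05
tcp_pos: [0.6424, -0.0202, 0.124]
eef_rot: [-1.253, 1.14, -1.139]
wrist_force: [-0.1, -0.1, -3.5]
grip_width: 0.0413
```

Run:
```python
from h import *
st(); go((.6427,-.020,.058),.094,"M")
im=viewer.read_camera("side"); cv2.imwrite("pics/side7.png",im)
s=observe()["tcp_pos"]
u,v=proj("side",[.6427,-.02,.08])[0].astype(int)
overlay(im,"side",[("valve",(s[0],s[1],.094),s[2]-.023)],"pics/ov7.png",(u-50,v-45,u+50,v+40),7)
```

```text
t 25.05 tcp [ 0.6424 -0.0202  0.124 ] jaw 0.094 x [ 0.094 -0.996 -0.   ] y [-0.001  0.    -1.   ] w 0.0413 F [-0.1 -0.1 -3.5] q [-0.15  0.19  1.67 -0.    1.28 -0.24]
M shift [-0.1 66.   0.4] mm | turn about tool y 0.000 (alt -3.141), rows>=0.0 | dist 66
```

View pics/ov7.png

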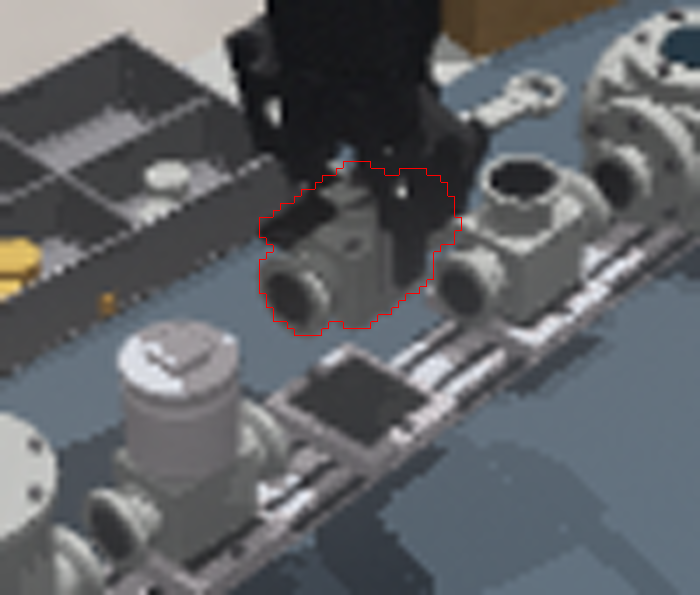

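The valve hangs level and centred over the middle plate (outline within a pixel), with its lever towards the filter.

>>> jog_arm(
  plan=[
    [[0,0.01,0],[0,0,0]],
    [[0,0.015,0],[0,0,0]],
    [[0,0.015,0],[0,0,0]],
    [[0,0.012,0],[0,0,0]],
    [[0,0.008,0],[0,0,0]],
    [[0,0.004,0],[0,0,0]],
    [[0,0.0015,0],[0,0,0]],
    [[0,0,0],[0,0,0]],
    [[0,0,0],[0,0,0]],
  ],
)

```text
t: 25.85
tcp_pos: [0.6435, -0.0202, 0.0592]
eef_rot: [-1.252, 1.14, -1.14]
wrist_force: [-2.2, 0.9, 1.0]
grip_width: 0.041
```

Run:
```python
from h import *
st()
```

```text
t 25.85 tcp [ 0.6435 -0.0202  0.0592] jaw 0.094 x [ 0.094 -0.996 -0.   ] y [-0.  0. -1.] w 0.041 F [-2.2  0.9  1. ] q [-0.15  0.27  1.7  -0.    1.17 -0.24]
```

>>> jog_arm(
  plan=[
    [[0,0.0005,0],[0,0,0]],
    [[0,0,0],[0,0,0]],
    [[0,0,0],[0,0,0]],
    [[0,0,0],[0,0,0]],
    [[0,0,0],[0,0,0]],
    [[0,0,0],[0,0,0]],
  ],
  hand=0,
)

```text
t: 26.35
tcp_pos: [0.6435, -0.0202, 0.0585]
eef_rot: [-1.252, 1.139, -1.14]
wrist_force: [0.4, -0.1, 0.0]
grip_width: 0.0854
```

>>> jog_arm(
  plan=[
    [[0,-0.01,0],[0,0,0]],
    [[0,-0.02,0],[0,0,0]],
    [[0,-0.02,0],[0,0,0]],
    [[0,-0.02,0],[0,0,0]],
    [[0,-0.02,0],[0,0,0]],
    [[0,-0.02,0],[0,0,0]],
    [[0,-0.01,0],[0,0,0]],
    [[0,0,0],[0,0,0]],
    [[0,0,0],[0,0,0]],
  ],
)

```text
t: 27.1
tcp_pos: [0.6436, -0.0203, 0.1789]
eef_rot: [-1.251, 1.139, -1.14]
wrist_force: [-0.5, -0.6, -0.4]
grip_width: 0.0857
```

Run:
```python
from h import *
st(); go((.4446,.3241,.178),.094,"above gauge")
```

```text
t 27.1 tcp [ 0.6436 -0.0203  0.1789] jaw 0.094 x [ 0.094 -0.996  0.   ] y [ 0.001 -0.    -1.   ] w 0.0857 F [-0.5 -0.6 -0.4] q [-0.15  0.14  1.63  0.    1.37 -0.24]
above gauge shift [-361.5    0.6 -165.8] mm | turn about tool y -0.000 (alt 3.142), rows>=0.0 | dist 398
```

>>> jog_arm(
  plan=[
    [[-0.008,0,-0.012],[0,0,0]],
    [[-0.015,0,-0.018],[0,0,0]],
    [[-0.02,0,-0.018],[0,0,0]],
    [[-0.022,0,-0.018],[0,0,0]],
    [[-0.022,0,-0.015],[0,0,0]],
    [[-0.022,0,-0.012],[0,0,0]],
    [[-0.022,0,-0.01],[0,0,0]],
    [[-0.022,0,-0.01],[0,0,0]],
    [[-0.022,0,-0.01],[0,0,0]],
    [[-0.022,0,-0.01],[0,0,0]],
    [[-0.022,0,-0.01],[0,0,0]],
    [[-0.022,0,-0.01],[0,0,0]],
    [[-0.022,0,-0.005],[0,0,0]],
    [[-0.022,0,-0.004],[0,0,0]],
    [[-0.022,0,-0.003],[0,0,0]],
    [[-0.022,0,0],[0,0,0]],
    [[-0.02,0,0],[0,0,0]],
    [[-0.012,0,0],[0,0,0]],
    [[0,0,0],[0,0,0]],
    [[0,0,0],[0,0,0]],
  ],
)

```text
t: 28.77
tcp_pos: [0.4446, 0.3233, 0.177]
eef_rot: [-1.255, 1.14, -1.139]
wrist_force: [-0.0, 0.6, -0.4]
grip_width: 0.0852
```

Run:
```python
from h import *
st(); go((.4446,.3241,.050),.094,"gauge")
ims={}
for n in("top","side"):
    ims[n]=viewer.read_camera(n); cv2.imwrite(f"pics/{n}8.png",ims[n])
P=[("valve",(.6430,-.0202,.094),.034),("tee",(.6536,-.1348,.094),.034),("filter",(.632,.095,.094),.034)]
overlay(ims["side"],"side",P,"pics/ov8.png",(200,110,340,220),5)
overlay(ims["top"],"top",P,"pics/ov8t.png",(220,105,400,195),4)
cv2.imwrite("pics/side8z.png",cv2.resize(ims["side"][150:300,120:320],None,fx=4,fy=4,interpolation=cv2.INTER_CUBIC))
```

```text
t 28.77 tcp [0.4446 0.3233 0.177 ] jaw 0.095 x [ 0.095 -0.995  0.001] y [-0.002 -0.002 -1.   ] w 0.0852 F [-0.   0.6 -0.4] q [ 0.49 -0.07  1.85 -0.    1.36  0.4 ]
gauge shift [ -0.9 127.    0.3] mm | turn about tool y 0.001 (alt -3.141), rows>=0.0 | dist 127
```

View pics/ov8.png

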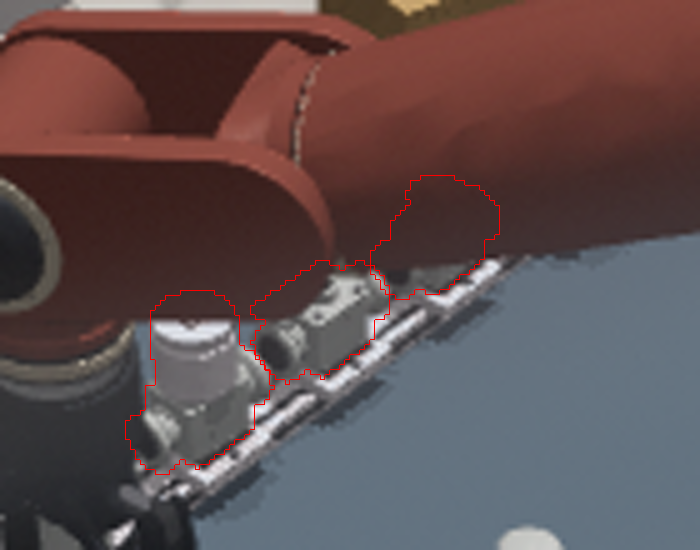

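View pics/ov8t.png

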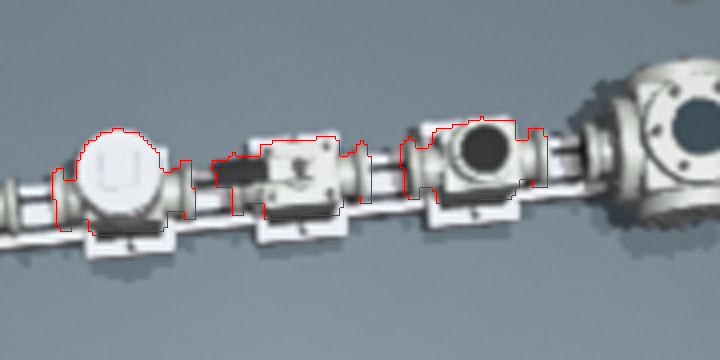

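View pics/side8z.png

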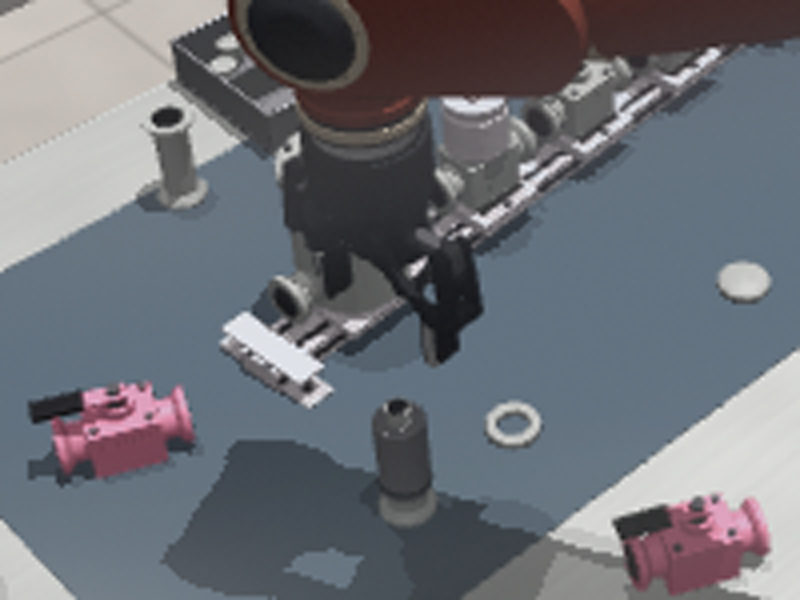

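All three parts sit centred on their plates in the top view. The gauge at side-crop (405,460) is upright between the open jaws. Descending on it gently.

>>> jog_arm(
  plan=[
    [[-0.0005,0.01,0],[0,0,0]],
    [[0,0.016,0],[0,0,0]],
    [[0,0.018,0],[0,0,0]],
    [[0,0.018,0],[0,0,0]],
    [[0,0.018,0],[0,0,0]],
    [[0,0.016,0],[0,0,0]],
    [[0,0.014,0],[0,0,0]],
    [[0,0.01,0],[0,0,0]],
    [[0,0.006,0],[0,0,0]],
    [[0,0,0],[0,0,0]],
    [[0,0,0],[0,0,0]],
    [[0,0,0],[0,0,0]],
  ],
)

```text
t: 29.87
tcp_pos: [0.4459, 0.3245, 0.0533]
eef_rot: [-1.25, 1.139, -1.14]
wrist_force: [-0.1, -0.8, 0.8]
grip_width: 0.0855
```

Run:
```python
from h import *
st()
im=viewer.read_camera("side"); cv2.imwrite("pics/side9z.png",cv2.resize(im[170:300,150:300],None,fx=4.5,fy=4.5,interpolation=cv2.INTER_CUBIC))
```

```text
t 29.87 tcp [0.4459 0.3245 0.0533] jaw 0.094 x [ 0.094 -0.996 -0.001] y [ 0.002  0.001 -1.   ] w 0.0855 F [-0.1 -0.8  0.8] q [ 0.49  0.08  1.93 -0.    1.13  0.4 ]
```

View pics/side9z.png

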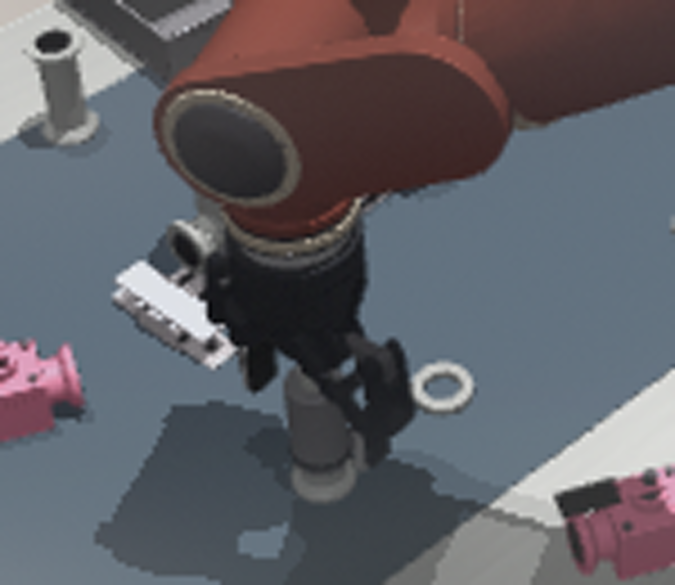

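>>> jog_arm(
  plan=[
    [[0,0.001,0],[0,0,0]],
    [[0,0,0],[0,0,0]],
    [[0,0,0],[0,0,0]],
    [[0,0,0],[0,0,0]],
    [[0,0,0],[0,0,0]],
    [[0,0,0],[0,0,0]],
  ],
  hand=0.45,
)

```text
t: 30.42
tcp_pos: [0.4451, 0.3242, 0.0513]
eef_rot: [-1.252, 1.14, -1.14]
wrist_force: [0.6, 0.8, 0.5]
grip_width: 0.047
```

>>> jog_arm(
  plan=[
    [[0,0,0],[0,0,0]],
    [[0,0,0],[0,0,0]],
    [[0,0,0],[0,0,0]],
    [[0,0,0],[0,0,0]],
    [[0,0,0],[0,0,0]],
    [[0,0,0],[0,0,0]],
  ],
  hand=1,
)

```text
t: 30.92
tcp_pos: [0.4452, 0.3243, 0.0515]
eef_rot: [-1.252, 1.14, -1.14]
wrist_force: [-1.4, -0.5, 2.4]
grip_width: 0.0346
```

>>> jog_arm(
  plan=[
    [[0,-0.005,0],[0,0,0]],
    [[0,-0.01,0],[0,0,0]],
    [[0,-0.015,0],[0,0,0]],
    [[0,-0.015,0],[0,0,0]],
    [[0,-0.015,0],[0,0,0]],
    [[0,-0.015,0],[0,0,0]],
    [[0,-0.015,0],[0,0,0]],
    [[0,-0.015,0],[0,0,0]],
    [[0,-0.015,0],[0,0,0]],
    [[0,-0.015,0],[0,0,0]],
    [[0,-0.01,0],[0,0,0]],
    [[0,-0.005,0],[0,0,0]],
    [[0,0,0],[0,0,0]],
    [[0,0,0],[0,0,0]],
    [[0,0,0],[0,0,0]],
  ],
)

```text
t: 32.17
tcp_pos: [0.4445, 0.3239, 0.2]
eef_rot: [-1.254, 1.141, -1.139]
wrist_force: [0.1, 0.1, -2.7]
grip_width: 0.0347
```

Run:
```python
from h import *
st(); s=observe()["tcp_pos"]; go((.6536,-.1348,s[2]),.094,"tee")
im=viewer.read_camera("side"); cv2.imwrite("pics/side10.png",im)
u,v=proj("side",[s[0],s[1],s[2]-.03])[0].astype(int)
overlay(im,"side",[("gauge",(s[0],s[1],0),s[2]-.0515)],"pics/ov10.png",(u-45,v-40,u+45,v+40),7)
```

```text
t 32.17 tcp [0.4445 0.3239 0.2   ] jaw 0.094 x [ 0.094 -0.996  0.001] y [-0.002 -0.001 -1.   ] w 0.0347 F [ 0.1  0.1 -2.7] q [ 0.49 -0.09  1.83  0.    1.4   0.4 ]
tee shift [4.763e+02 1.000e-01 1.651e+02] mm | turn about tool y -0.000 (alt 3.142), rows>=0.0 | dist 504
```

View pics/ov10.png

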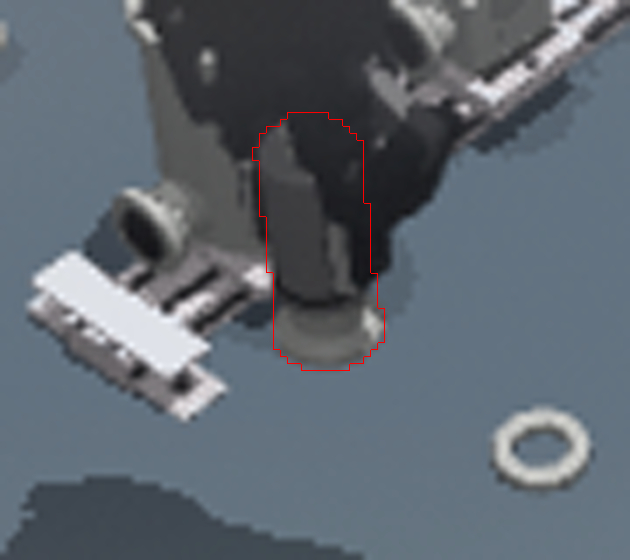

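>>> jog_arm(
  plan=[
    [[0.006,0,0.002],[0,0,0]],
    [[0.012,0,0.004],[0,0,0]],
    [[0.02,0,0.007],[0,0,0]],
    [[0.02,0,0.007],[0,0,0]],
    [[0.02,0,0.007],[0,0,0]],
    [[0.02,0,0.007],[0,0,0]],
    [[0.02,0,0.007],[0,0,0]],
    [[0.02,0,0.007],[0,0,0]],
    [[0.02,0,0.007],[0,0,0]],
    [[0.02,0,0.007],[0,0,0]],
    [[0.02,0,0.007],[0,0,0]],
    [[0.02,0,0.007],[0,0,0]],
    [[0.02,0,0.007],[0,0,0]],
  ],
)

```text
t: 33.3
tcp_pos: [0.5503, 0.0929, 0.2009]
eef_rot: [-1.253, 1.14, -1.14]
wrist_force: [-0.1, 0.5, -1.8]
grip_width: 0.0349
```

>>> jog_arm(
  plan=[
    [[0.02,0,0.007],[0,0,0]],
    [[0.02,0,0.007],[0,0,0]],
    [[0.02,0,0.007],[0,0,0]],
    [[0.02,0,0.007],[0,0,0]],
    [[0.02,0,0.007],[0,0,0]],
    [[0.02,0,0.007],[0,0,0]],
    [[0.02,0,0.007],[0,0,0]],
    [[0.02,0,0.007],[0,0,0]],
    [[0.02,0,0.007],[0,0,0]],
    [[0.02,0,0.007],[0,0,0]],
    [[0.02,0,0.007],[0,0,0]],
    [[0.012,0,0.003],[0,0,0]],
    [[0.0063,0,0.002],[0,0,0]],
    [[0,0,0],[0,0,0]],
    [[0,0,0],[0,0,0]],
    [[0,0,0],[0,0,0]],
    [[0,0,0],[0,0,0]],
  ],
)

```text
t: 34.72
tcp_pos: [0.6538, -0.1335, 0.2013]
eef_rot: [-1.253, 1.139, -1.138]
wrist_force: [-0.6, 0.0, -2.5]
grip_width: 0.035
```

Run:
```python
from h import *
st(); s=observe()["tcp_pos"]; go((.6536,-.1348,s[2]),.094,"tee")
im=viewer.read_camera("side"); cv2.imwrite("pics/side11.png",im)
u,v=proj("side",[s[0],s[1],s[2]-.06])[0].astype(int)
overlay(im,"side",[("gauge",(s[0],s[1],0),s[2]-.0515),("tee",(.6536,-.1348,.094),.034)],"pics/ov11.png",(u-45,v-40,u+45,v+40),7)
```

```text
t 34.72 tcp [ 0.6538 -0.1335  0.2013] jaw 0.095 x [ 0.095 -0.995 -0.   ] y [-0.  0. -1.] w 0.035 F [-0.6  0.  -2.5] q [-0.31  0.18  1.55  0.    1.41 -0.41]
tee shift [ 1.3 -0.  -0.3] mm | turn about tool y 0.001 (alt -3.140), rows>=0.0 | dist 1
```

View pics/ov11.png

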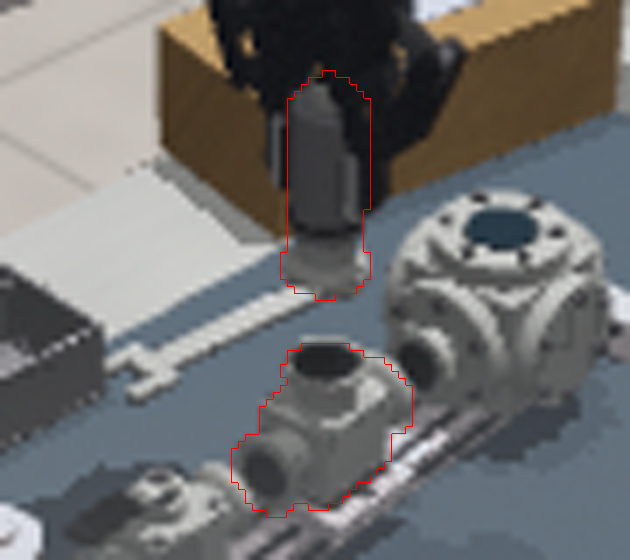

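Both outlines agree with the image, and the gauge is upright directly above the tee.

>>> jog_arm(
  plan=[
    [[0.0005,0.006,0],[0,0,0]],
    [[0.0005,0.01,0],[0,0,0]],
    [[0,0.012,0],[0,0,0]],
    [[0,0.01,0],[0,0,0]],
    [[0,0.008,0],[0,0,0]],
    [[0,0.004,0],[0,0,0]],
    [[0,0.002,0],[0,0,0]],
    [[0,0,0],[0,0,0]],
    [[0,0,0],[0,0,0]],
    [[0,0,0],[0,0,0]],
  ],
)

```text
t: 35.6
tcp_pos: [0.6547, -0.1357, 0.1501]
eef_rot: [-1.252, 1.139, -1.141]
wrist_force: [0.3, 0.2, -1.6]
grip_width: 0.0353
```

>>> jog_arm(
  plan=[
    [[0,0.001,0],[0,0,0]],
    [[0,0,0],[0,0,0]],
    [[0,0,0],[0,0,0]],
  ],
)

```text
t: 35.85
tcp_pos: [0.6543, -0.1355, 0.1486]
eef_rot: [-1.252, 1.139, -1.14]
wrist_force: [0.3, -0.2, -2.2]
grip_width: 0.0345
```

Run:
```python
from h import *
st()
```

```text
t 35.85 tcp [ 0.6543 -0.1355  0.1486] jaw 0.094 x [ 0.094 -0.996  0.   ] y [ 0. -0. -1.] w 0.0345 F [ 0.3 -0.2 -2.2] q [-0.32  0.22  1.59  0.    1.33 -0.41]
```

>>> jog_arm(
  plan=[
    [[0,0.001,0],[0,0,0]],
    [[0,0,0],[0,0,0]],
    [[0,0,0],[0,0,0]],
  ],
)

```text
t: 36.1
tcp_pos: [0.6544, -0.1356, 0.1476]
eef_rot: [-1.252, 1.139, -1.14]
wrist_force: [0.1, 0.3, -1.1]
grip_width: 0.0349
```

Run:
```python
from h import *
st()
im=viewer.read_camera("side"); cv2.imwrite("pics/side12.png",im); s=observe()["tcp_pos"]
u,v=proj("side",[s[0],s[1],.09])[0].astype(int)
overlay(im,"side",[("gauge",(.6540,-.1350,0),.096)],"pics/ov12.png",(u-35,v-45,u+35,v+30),8)
```

```text
t 36.1 tcp [ 0.6544 -0.1356  0.1476] jaw 0.094 x [ 0.094 -0.996  0.   ] y [ 0.001 -0.    -1.   ] w 0.0349 F [ 0.1  0.3 -1.1] q [-0.32  0.23  1.59  0.    1.33 -0.41]
```

View pics/ov12.png

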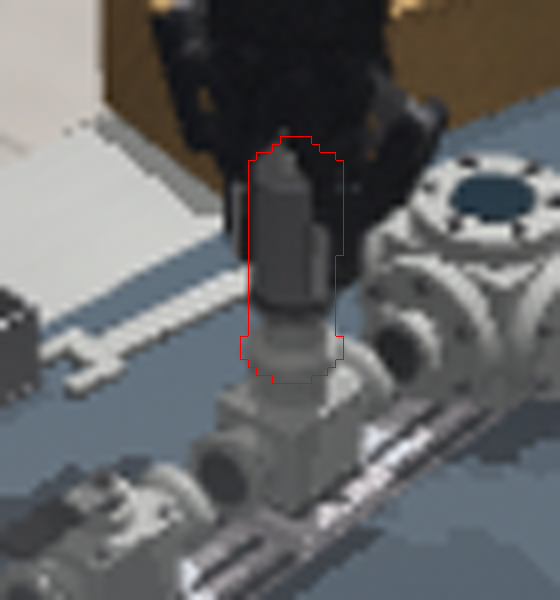

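Almost seated; pressing down another half millimetre or so, then releasing.

>>> jog_arm(
  plan=[
    [[0,0.0007,0],[0,0,0]],
    [[0,0,0],[0,0,0]],
    [[0,0,0],[0,0,0]],
  ],
)

```text
t: 36.4
tcp_pos: [0.6545, -0.1356, 0.1475]
eef_rot: [-1.252, 1.139, -1.14]
wrist_force: [-0.9, -0.1, 2.3]
grip_width: 0.0345
```

>>> jog_arm(
  plan=[
    [[0,0,0],[0,0,0]],
    [[0,0,0],[0,0,0]],
    [[0,0,0],[0,0,0]],
    [[0,0,0],[0,0,0]],
    [[0,0,0],[0,0,0]],
    [[0,0,0],[0,0,0]],
    [[0,0,0],[0,0,0]],
  ],
  hand=0,
)

```text
t: 36.98
tcp_pos: [0.6541, -0.1355, 0.1465]
eef_rot: [-1.252, 1.14, -1.139]
wrist_force: [-0.3, -0.2, -0.7]
grip_width: 0.0855
```

>>> jog_arm(
  plan=[
    [[0,-0.01,0],[0,0,0]],
    [[0,-0.015,0],[0,0,0]],
    [[0,-0.02,0],[0,0,0]],
    [[0,-0.02,0],[0,0,0]],
    [[0,-0.02,0],[0,0,0]],
    [[0,-0.02,0],[0,0,0]],
    [[0,-0.02,0],[0,0,0]],
    [[0,0,-0.01],[0,0,0]],
    [[0,0,-0.02],[0,0,0]],
    [[0,0,-0.02],[0,0,0]],
    [[0,0,-0.02],[0,0,0]],
    [[0,0,-0.02],[0,0,0]],
    [[0,0,-0.02],[0,0,0]],
    [[0,0,-0.02],[0,0,0]],
    [[0,0,-0.02],[0,0,0]],
    [[0,0,-0.02],[0,0,0]],
    [[0,0,-0.02],[0,0,0]],
    [[0,0,0],[0,0,0]],
  ],
)

```text
t: 38.48
tcp_pos: [0.4623, -0.1534, 0.2716]
eef_rot: [-1.252, 1.141, -1.141]
wrist_force: [0.7, 0.2, 0.6]
grip_width: 0.0857
```

Run:
```python
from h import *
st()
P=[("valve",(.6430,-.0202,.094),.034),("tee",(.6536,-.1348,.094),.034),("filter",(.632,.095,.094),.034),("gauge",(.654,-.135,0),.096)]
ims={n:viewer.read_camera(n) for n in("top","side")}
for n in ims: cv2.imwrite(f"pics/{n}13.png",ims[n])
overlay(ims["side"],"side",P,"pics/ov13.png",(200,100,340,220),5)
overlay(ims["top"],"top",P,"pics/ov13t.png",(220,85,400,195),4)
```

```text
t 38.48 tcp [ 0.4623 -0.1534  0.2716] jaw 0.093 x [ 0.092 -0.996  0.001] y [-0.    -0.001 -1.   ] w 0.0857 F [0.7 0.2 0.6] q [-0.47 -0.3   1.89 -0.    1.55 -0.57]
```

View pics/ov13.png

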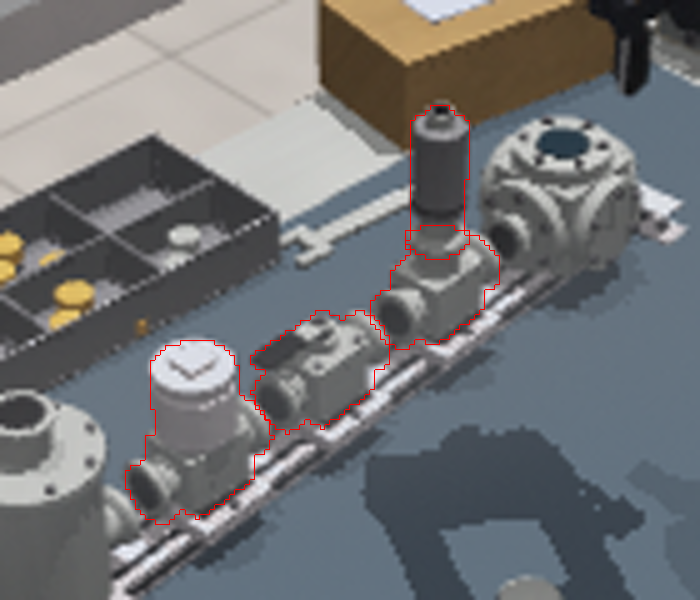

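View pics/ov13t.png

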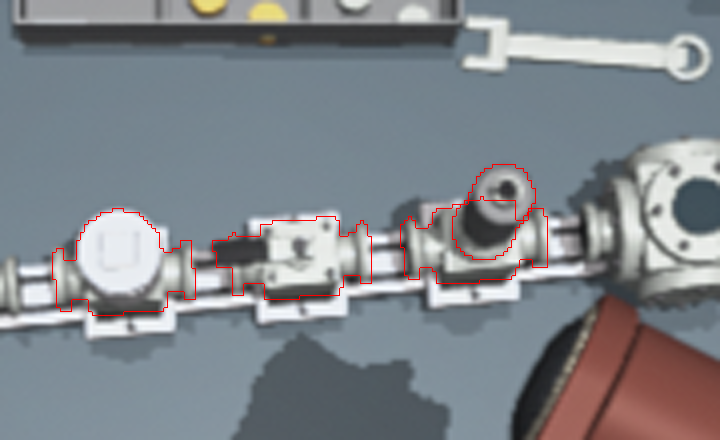

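Both views match the target outlines to about a pixel, the arm is clear and everything stands. Handing in.

>>> jog_arm(
  plan=[
    [[0,0,0],[0,0,0]],
    [[0,0,0],[0,0,0]],
    [[0,0,0],[0,0,0]],
    [[0,0,0],[0,0,0]],
  ],
)

```text
t: 38.92
tcp_pos: [0.4654, -0.1532, 0.2715]
eef_rot: [-1.252, 1.14, -1.139]
wrist_force: [1.0, -0.2, 0.6]
grip_width: 0.0852
```

Run:
```python
from h import *
st(); print(manip.job_done())
```

```text
t 38.92 tcp [ 0.4654 -0.1532  0.2715] jaw 0.094 x [ 0.094 -0.996 -0.   ] y [-0.  0. -1.] w 0.0852 F [ 1.  -0.2  0.6] q [-0.47 -0.29  1.89  0.    1.55 -0.56]
the job is handed in; nothing more can be done
None
```

I laid out the line and handed the job in at about 39 s. The chamber stands at the right end of the rail, so the tee went on the right plate, the lever valve on the middle one and the dust filter on the left one, next to the trap. The gauge head was carried upright and set on the tee's top flange, and the arm moved clear with the gripper open.

- **Last checks:** I overlaid model outlines at the intended poses on pictures from both cameras. All four parts matched to about a pixel (2–3 mm), upright and in line with the rail.
- **Small disagreement:** in the top view, the tee and gauge both look up to a pixel to the right of their outlines. That is within the tolerances, and the two are consistent with each other. No check failed.
- **Side view limits:** the arm blocked the side camera while I located the filter, and again just after I placed the tee. For those moments I relied on the top view, and the final pictures from both cameras confirmed both parts.

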